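Hook a dropped stage insert out of a bench guard and park it on the sloping rest

TASK

The microscope's stage insert (the flat dark frame) has dropped behind the bench guard. Take the hooked rod, reach it in through the guard's open end, hook the frame by its window and draw it right out of the guard; do not touch the frame with the gripper until it is out, and do not force it or the rod against the guard. Then lay the rod down on the bench, and put the frame on the sloping rest so that it slides fully home into the corner, without disturbing the glassware, bottles and slide box.

Things in the scene. Friction and masses are not known exactly. Their poses are not given: they have to be found in the camera images.
- guard: Fixed grey steel guard, 158 wide, 214 deep, 85 high. Origin: on the bench, middle of its open end (mouth); +y into the guard, x across, z up. Inside 150 wide, 210 deep, bench as floor. At the mouth two upright strips, 31 wide, leave an opening 88 wide (x -44..44), 79 high. Walled sides and closed end; roof of 6 mm bars along x, underside 79 above the bench, gaps 25. No gripper fits in.
- insert: Dropped part: loose flat dark-steel frame, 62 (x) by 110 (y) by 12 (z), 0.11 to 0.23 kg; origin at its very middle. Through window 38 (x) by 82 (y); long side bars 12 wide, end bars 14 wide. It lies flat in the guard, a short end roughly towards the mouth (up to 34 degrees askew); a half turn makes no difference. Can be picked across its 62 mm width.
- rod: Loose hooked rod, 0.22 kg, lying on the bench, hook down. Black handle 70 long (x), 24 wide (y), 36 high; origin at the middle of its underside (bench level), x from handle to hook, z up. Steel shaft 8 mm thick, 26 mm above underside level, runs to x = 165, where an 8 mm pin goes straight down to underside level. Held level and raised 15 mm or more it passes over the insert.
- rod_tip (a point): The foot of the rod's downward hook pin, on the pin's axis, level with the handle's underside.
- plate: Slick grey plate of the fixed sloping rest, 134 (x) by 164 (y). Origin: centre of its top face, 66 above the bench (highest corner 110); z its normal, 24 degrees off vertical; slopes down to -x and -y. Fences 14 mm proud along those edges, inner faces at x = -62 and y = -77; other edges open. The insert slides on it (friction 0.12). Home: its middle at x -31, y -22, z 6, its x along plate x.
- dropper: bystander: small amber bottle with rubber cap, 42 across, 95 high; origin under its centre
- jar: bystander: glass jar 64 across, 75 high; origin under its centre
- beaker: bystander: glass beaker 68 across, 90 high; origin under its centre
- slidebox: bystander: grey slide box 85 x 95 x 35 high; origin under its centre
- stain: bystander: amber bottle 56 across, 120 high; origin under its centre
Not all that is in view belongs to the job. Leave any orange or purple look-alike of the part that bears plate alone.

How it is judged:
On the way, in this order (a step that is already met when the one before it is completed fails the run):
1. the rod bears on the insert while the insert is still inside the guard (contact force between rod and insert above 0.3 N and y of insert in the frame of guard above 0.05 m), for 0.05 s.
2. the insert has been drawn right out of the guard's mouth (y of insert in the frame of guard below -0.052 m), for 0.1 s.
At the end, for the whole second after the job is handed in: The insert lies flat on the sloping plate, home against both fences (within 5 mm of the corner position, within 4 degrees of square) and at rest; the rod lies still on the bench (x of insert in the frame of plate between -0.036 and -0.026 m and y of insert in the frame of plate between -0.027 and -0.017 m and z of insert in the frame of plate between 0.003 and 0.009 m and angle between the y axis of insert and the y axis of plate, either way round below 0.07 rad and linear speed of each of insert, rod below 0.01 m/s and height (world z) of rod below 0.03 m and height (world z) of rod_tip below 0.05 m); the robot touches nothing.
It fails at once if the gripper touches the insert before it is out of the guard (contact force between the fingers and insert above 0.5 N and y of insert in the frame of guard above -0.045 m).
It fails at once if the insert is forced against the guard (over 30 N) (contact force between insert and guard above 30 N).
It fails at once if the rod is forced against the guard (over 30 N) (contact force between rod and guard above 30 N).
It fails at once if a bottle, jar, beaker or slide box is disturbed (moved over 25 mm) (distance of any of dropper, jar, beaker, slidebox, stain from where it was at the start of the episode above 0.025 m).
It also fails if it takes over 69 s, if anything falls off the work surface, if the arm or the gripper's body presses on something with over 40 N, if the wrist force passes 120 N, or if a joint passes its speed limit or range.

ROBOT

A 6-joint arm with a two-finger parallel gripper is mounted at the origin on the work surface. World frame = base frame: x ahead of the robot, y to its left, z up, the work surface at z = 0. Lengths are in m, angles in rad, forces in N, time in s.
With the tool pointing down it reaches from about 0.225 to 0.875 m from the base axis. Payload 3.4 kg.
Tool frame: the origin (TCP) lies midway between the tips of the shut fingers; the grasp point (between the pads) lies behind it (manip.grip_point_offset is the z of the grasp point in the tool frame, in m); z points along the fingers, x is the direction in which the jaws open and shut, and the axes are right-handed (so a half turn about z gives the same grasp; the last joint's range is limited). The gripper opens to 85 mm and grips with 20 to 120 N. Pads are 22 mm wide; open, the fingers measure 114 mm over their backs; the gripper's body (76 mm by 85 mm) begins 54 mm behind the grasp point. The pads swing forward as they close: fully open they stand 13 mm farther back than shut.
Start: joints at [-0.121, 0.276, 1.505, -0, 1.361, -0.121], TCP at [0.575, -0, 0.21] pointing down, gripper open.
Joint ranges: [-2.89, 2.89], [-0.75, 2.08], [0.22, 2.7], [-1.18, 4.32], [0.11, 2.71], [-2.7, 2.7]. Speed limits (rad/s): [2.57, 2.57, 3.14, 3.14, 3.14, 3.14].

INTERFACE

Orientations are given as a unit quaternion [w, x, y, z].
In Python, from rig import manip, eyes, recognise, regions_of, mark_of gives the robot as it stands.
- The arm moves only by the shell command python3 -m inch 'ROWS' [FORCE]. ROWS is JSON, a list of rows, each a list of 5 numbers: the gripper command: -1 is shut, 1 is fully open, values between are in proportion, then the shift along the tool's x, y, z in mm, then the turn about the tool's z in degrees. A call has 1 to 20 rows; each row shifts and turns the pose as measured when the row begins, along the tool's axes as they then stand; what a row does not reach is not made up. A row lasts 1/12 s, in which the tool goes at most 41.7 mm and 7.16 degrees, less where a joint would pass 70% of its speed; a pose out of reach is approached as far as the arm can. A call with a gripper value outside its range is refused whole. The fingers move at their own pace and stop on an object; FORCE is the grip in N (left out, the last holds). Time passes only in rows, so rows that do not move let the fingers close. It gives the time, the measured TCP pose, the force and the opening at its end, in the units of the state.
- manip.get_state(): the state, without advancing time (a new reading comes with each control period).
- eyes.get_image(name): name is "scene" or "side" or "wrist"; returns a dict with "frame" (480x640x3 uint8, red, green, blue), "K" (3x3 intrinsics, pixels), "rvec" (rotation vector, rad) and "tvec" (3), from world to camera coordinates, as OpenCV has them; the wrist camera has in their place "mount" (4x4, takes a point from camera to tool coordinates, whose origin is the TCP and whose axes are the tool frame's). Camera axes: x right, y down, z forward; pixel columns grow to the right and rows downward; lengths in m; the calibration is good to about 2 mm. A picture is of the moment at which its call begins: read the wrist's pose just before it. There is no depth.
- manip.sign_off(): hands the job in, once; it reports no verdict.
Trained networks look in a picture, given as the dict that the camera call returned (one of the last four; its "shot" number tells which), for a name from the list of things; names that differ only in an ending like _2 or _b are one class to them, and where a whole thing is asked for, a point or a joint stands for the part that bears it (a point fixed in the world has none). Each returns a list of dicts, best first, with "confidence" (0 to 1); they miss things now and then, are a little off and sometimes report something else, mostly with a low value. They report only what shows in the picture. A call takes as long as a camera call. They do not tell look-alikes from the thing itself.
- recognise(picture, target): "bbox" ([left, top, width, height] in pixels, round what is visible of it).
- regions_of(picture, target): "mask" (480x640 bool, what is visible of it) and "bbox" ([left, top, width, height] in pixels, round what is visible of it).
- mark_of(picture, target): "point" ([row, column] in pixels: a listed point, or the origin of a listed thing).
The state is a dict: "clock": time; "qpos": joint angles; "qd": joint speeds; "effort": joint torques, N m; "position": TCP position; "ee_rot": TCP orientation; "contact_force": force on the tool from outside, world axes, zero at the start; "moment": the same for the moment, N m; "width": finger opening in m.
Only numpy, scipy, OpenCV 4.12 (cv2) and the standard library are available. Lean on these libraries where they do the work, as an engineer would, in place of code of your own. Each camera call takes 0.05 s, during which the arm holds its last target.

## Working session

There is one attempt and no reset: what is moved stays moved. The work goes in short steps, Python scripts to look and compute and a shell command to move; the robot and the scene stay as the last step left them, time stands still between calls to the robot, and variables do not carry over. Pictures are saved under pics/ and viewed, and the job is handed in when it is done.

```bash
ls; mkdir -p pics; python3 - <<'E'
from rig import manip, eyes, recognise, regions_of, mark_of
import cv2
s=manip.get_state(); print(s, manip.grip_point_offset)
for n in ["scene","side","wrist"]:
    p=eyes.get_image(n); cv2.imwrite(f"pics/{n}0.png",p["frame"][:,:,::-1])
    print(n,p["K"].tolist(),p.get("rvec"),p.get("tvec"),p.get("mount"))
    for t in ["guard","insert","rod","rod_tip","plate","dropper","jar","beaker","slidebox","stain"]:
        try:
            r=mark_of(p,t); print(t,[(x["point"],round(x["confidence"],2)) for x in r[:3]])
        except Exception as e: print(t,e)
print(manip.get_state()["clock"])
E
```

```text
pics
{'clock': 0.0, 'qpos': array([-1.21029847e-01,  2.76578156e-01,  1.50615666e+00, -1.22240569e-05,
        1.36069806e+00, -1.21017880e-01]), 'qd': array([-1.00714017e-03, -9.21112863e-05,  1.73560411e-03,  6.17379852e-04,
       -2.89689943e-04,  2.05424068e-04]), 'effort': array([ 6.20495921e-04, -4.16768074e+01, -2.45808578e+01, -1.52056768e-04,
        1.11346930e-02,  1.69860516e-05]), 'position': array([5.74418449e-01, 4.35295468e-05, 2.08839981e-01]), 'ee_rot': array([-1.05150868e-04,  9.99999577e-01, -4.70360087e-06, -9.14101195e-04]), 'contact_force': array([0.47239209, 1.17582697, 0.07478095]), 'moment': array([ 0.02779744, -0.05243541,  0.0002109 ]), 'width': 0.08502665699453144} -0.0187
scene [[603.9141405505545, 0.0, 311.9228027108352], [0.0, 603.9141405505545, 226.64959602645476], [0.0, 0.0, 1.0]] [ 0.79021404  2.46002976 -1.27247699] [ 0.46981731 -0.11421316  2.25539308] None
guard [([281.8, 343.3], 0.74)]
insert [([298.1, 376.4], 0.67)]
rod [([217.9, 318.7], 0.63)]
rod_tip [([243.5, 348.2], 0.68)]
plate [([166.4, 219.0], 0.88), ([184.8, 278.9], 0.69), ([150.2, 291
[... 678 characters left out ...]
ker [([237.7, 231.6], 0.78)]
slidebox [([194.2, 334.3], 0.95)]
stain []
wrist [[377.22839877212743, 0.0, 314.9650010701738], [0.0, 377.22839877212743, 237.96377106030795], [0.0, 0.0, 1.0]] None None [[ 9.99997836e-01  2.06667602e-03 -2.36389095e-04 -6.51781500e-04]
 [-1.89226184e-03  9.50977387e-01  3.09254634e-01 -7.96924554e-02]
 [ 8.63929821e-04 -3.09253518e-01  9.50979240e-01 -1.63341155e-01]
 [ 0.00000000e+00  0.00000000e+00  0.00000000e+00  1.00000000e+00]]
guard []
insert []
rod [([315.6, 198.7], 0.89)]
rod_tip [([171.2, 186.8], 0.64)]
plate []
dropper []
jar [([233.5, 505.2], 0.85)]
beaker [([76.7, 553.5], 0.57)]
slidebox [([392.1, 431.1], 0.93), ([315.2, 198.9], 0.57)]
stain []
1.65
```

View pics/scene0.png

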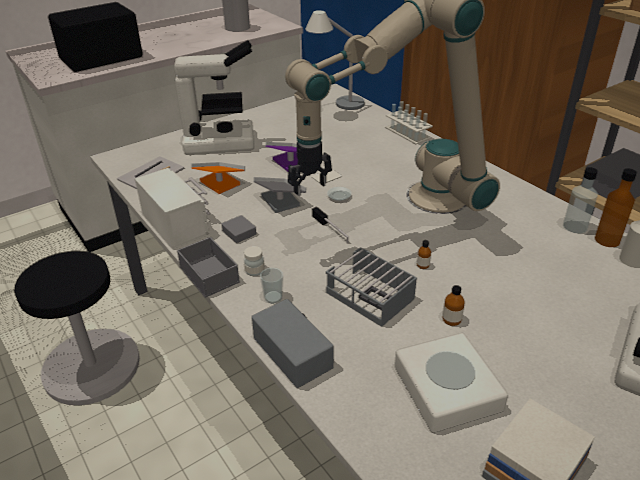

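View pics/side0.png

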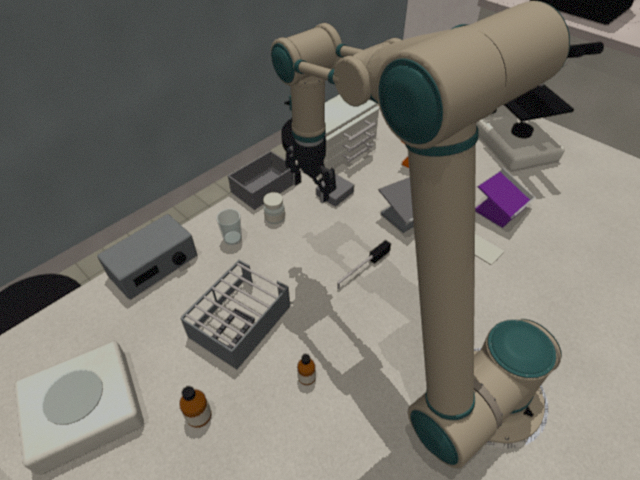

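View pics/wrist0.png

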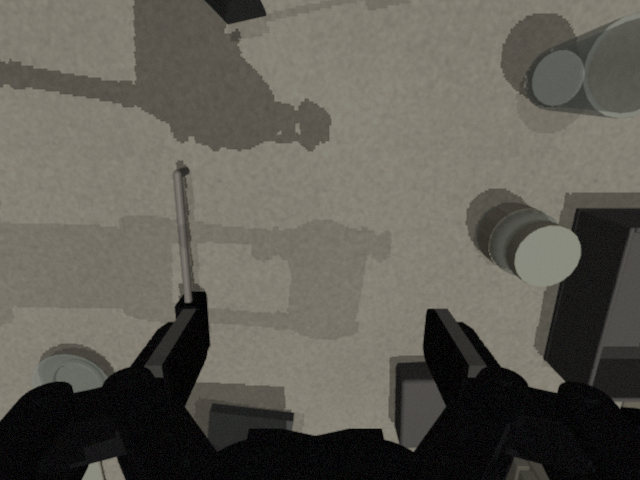

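```bash
cat > h.py <<'E'
import numpy as np, cv2
CAM={"scene":(np.array([[603.9141405505545,0,311.9228027108352],[0,603.9141405505545,226.64959602645476],[0,0,1]]),np.array([0.79021404,2.46002976,-1.27247699]),np.array([0.46981731,-0.11421316,2.25539308])),
"side":(np.array([[476.439127435239,0,317.6223573873358],[0,476.439127435239,236.75409158251034],[0,0,1]]),np.array([1.01663724,-2.48497737,0.9731482]),np.array([0.39074105,0.35183323,1.06614785]))}
WK=np.array([[377.22839877212743,0,314.9650010701738],[0,377.22839877212743,237.96377106030795],[0,0,1]])
MOUNT=np.array([[9.99997836e-01,2.06667602e-03,-2.36389095e-04,-6.51781500e-04],[-1.89226184e-03,9.50977387e-01,3.09254634e-01,-7.96924554e-02],[8.63929821e-04,-3.09253518e-01,9.50979240e-01,-1.63341155e-01],[0,0,0,1]])
def q2R(q):
    from scipy.spatial.transform import Rotation as R
    return R.from_quat([q[1],q[2],q[3],q[0]]).as_matrix()
def wristcam(state):
    T=np.eye(4);T[:3,:3]=q2R(state["ee_rot"]);T[:3,3]=state["position"]
    C=T@MOUNT; Ri=C[:3,:3].T
    return WK,cv2.Rodrigues(Ri)[0].ravel(),-Ri@C[:3,3]
def ray(cam,u,v):
    K,r,t=cam; R=cv2.Rodrigues(r)[0]
    d=R.T@np.linalg.inv(K)@np.array([u,v,1.]); return -R.T@t,d/np.linalg.norm(d)
def onz(cam,u,v,z=0.):
    o,d=ray(cam,u,v); return o+d*(z-o[2])/d[2]
def tri(*obs):
    A=np.zeros((3,3));b=np.zeros(3)
    for c,u,v in obs:
        o,d=ray(c,u,v);P=np.eye(3)-np.outer(d,d);A+=P;b+=P@o
    x=np.linalg.solve(A,b)
    return x,[float(np.linalg.norm((np.eye(3)-np.outer(d,d))@(x-o))) for o,d in [ray(*k) for k in obs]]
def proj(cam,p):
    return cv2.projectPoints(np.array(p,float).reshape(-1,3),cam[1],cam[2],cam[0],None)[0].reshape(-1,2)
E
python3 - <<'E'
from h import *
S,D=CAM["scene"],CAM["side"]
P={"guard":((281.8,343.3),(291.4,265.9)),"insert":((298.1,376.4),(328.6,226.1)),"rod":((217.9,318.7),(253.2,378.4)),"tip":((243.5,348.2),(288.1,338.4)),"plate":((184.8,278.9),(197.1,409.4)),"dropper":((266.5,422.3),(376.6,305.1)),"jar":((268.8,251.6),(215.2,274.8)),"beaker":((296.1,272.6),(237.7,231.6)),"slidebox":((236.3,239.3),(194.2,334.3))}
for k,(a,b) in P.items():
    x,e=tri((S,a[1],a[0]),(D,b[1],b[0])); print(k,x.round(4),np.round(e,4), onz(S,a[1],a[0]).round(3),onz(D,b[1],b[0]).round(3))
print("stain",onz(S,447.7,319.7))
W=(WK,)+wristcam({"ee_rot":[-1.05150868e-04,9.99999577e-01,-4.70360087e-06,-9.14101195e-04],"position":[.574418,0,.20884]})[1:]
for n,r,c in [("rod",315.6,198.7),("tip",171.2,186.8),("jar",233.5,505.2),("beaker",76.7,553.5),("sb",392.1,431.1)]: print(n,onz(W,c,r).round(4))
for n,(x0,y0,x1,y1) in {"scene":(300,220,440,340),"side":(160,240,320,380)}.items():
    im=cv2.imread(f"pics/{n}0.png")[y0:y1,x0:x1]; cv2.imwrite(f"pics/{n}0g.png",cv2.resize(im,None,fx=5 if n=="scene" else 4.2,fy=5 if n=="scene" else 4.2,interpolation=cv2.INTER_CUBIC))
E
```

```text
guard [ 0.5774  0.1694 -0.0047] [0.0037 0.0037] [0.581 0.178 0.   ] [0.577 0.168 0.   ]
insert [0.5561 0.3118 0.013 ] [0.0045 0.0045] [0.546 0.296 0.   ] [0.561 0.312 0.   ]
rod [ 0.4462 -0.1397  0.0069] [0.0005 0.0005] [ 0.44  -0.149  0.   ] [ 0.449 -0.144  0.   ]
tip [ 0.4462  0.027  -0.0021] [0.0027 0.0027] [0.449 0.033 0.   ] [0.447 0.025 0.   ]
plate [ 0.4906 -0.3275  0.0686] [0.0002 0.0002] [ 0.433 -0.423  0.   ] [ 0.53  -0.395  0.   ]
dropper [ 0.3298  0.2639 -0.0037] [0.001 0.001] [0.333 0.268 0.   ] [0.329 0.264 0.   ]
jar [ 0.7777 -0.0443 -0.0015] [0.0015 0.0015] [ 0.778 -0.045  0.   ] [ 0.775 -0.042  0.   ]
beaker [0.7945 0.1096 0.003 ] [0.0016 0.0016] [0.793 0.105 0.   ] [0.796 0.11  0.   ]
slidebox [ 0.7156 -0.2424 -0.0116] [0.0046 0.0046] [ 0.724 -0.221  0.   ] [ 0.71  -0.239  0.   ]
stain [0.44107089 0.48575804 0.        ]
rod [ 0.4441 -0.1325  0.    ]
tip [0.4473 0.0273 0.    ]
jar [ 0.7696 -0.0359  0.    ]
beaker [0.7899 0.1135 0.    ]
sb [ 0.7124 -0.2346  0.    ]
```

View pics/scene0g.png

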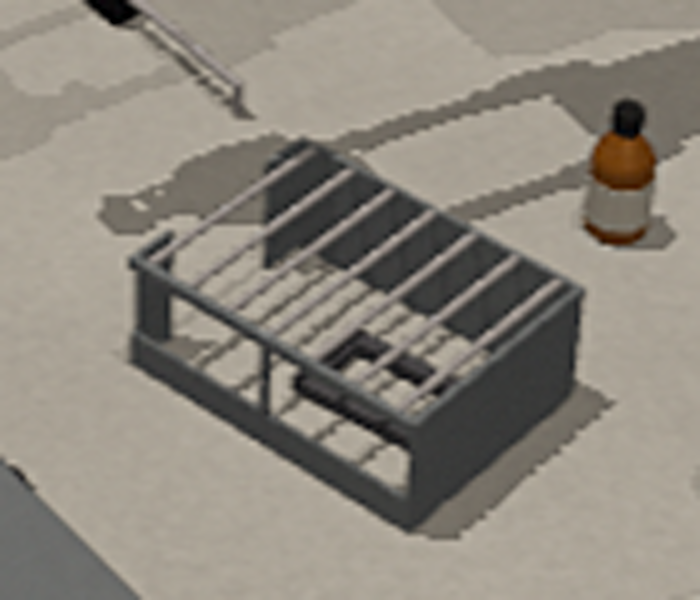

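View pics/side0g.png

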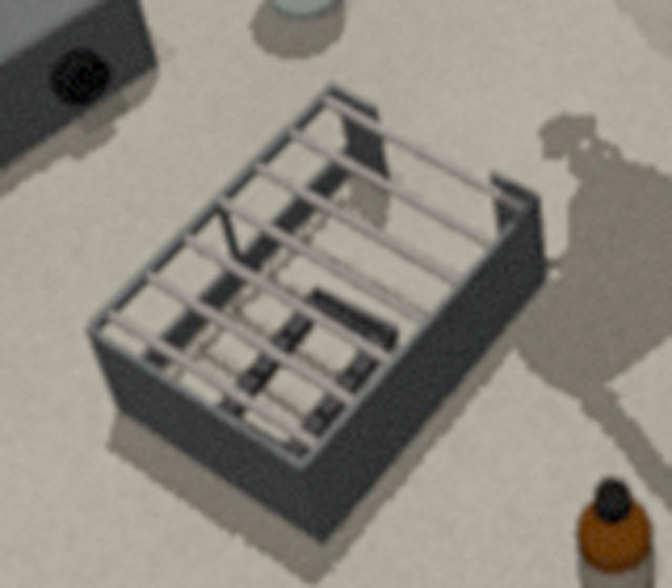

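```bash
python3 -m inch '[[1,0,-35,-18,0],[1,0,-35,-18,0],[1,0,-35,-18,0],[1,0,-35,-18,0],[1,0,-35,-18,0],[1,0,-35,-18,0],[1,0,-35,-18,0],[1,0,-35,-18,0],[1,0,0,0,0],[1,0,0,0,0]]' 40
python3 - <<'E'
from rig import manip, eyes, mark_of, regions_of
import cv2,json,numpy as np
s=manip.get_state();p=eyes.get_image("wrist"); cv2.imwrite("pics/w1.png",p["frame"][:,:,::-1])
print(s["position"],s["ee_rot"],s["qd"].round(3))
for t in ["guard","insert"]:
    r=mark_of(p,t); print(t,[(x["point"],round(x["confidence"],2)) for x in r[:3]])
r=regions_of(p,"insert"); print([(x["bbox"],x["confidence"]) for x in r])
if r: np.save("insmask.npy",r[0]["mask"])
json.dump({"position":s["position"].tolist(),"ee_rot":s["ee_rot"].tolist()},open("w1.json","w"))
E
```

```text
clock: 2.48
position: [0.5756, 0.2915, 0.3572]
ee_rot: [-0.001, 1.0, -0.002, -0.002]
contact_force: [0.1, -0.0, 0.1]
width: 0.085
[0.57562307 0.2915256  0.35718029] [-8.42219193e-04  9.99995397e-01 -2.45375553e-03 -1.57321909e-03] [ 0.057  0.009 -0.063  0.05  -0.003  0.014]
guard [([257.8, 315.2], 0.87)]
insert [([167.1, 295.2], 0.72)]
[([260.7, 117.2, 63.0, 90.2], 0.77), ([229.2, 340.6, 20.8, 104.7], 0.26)]
```

View pics/w1.png

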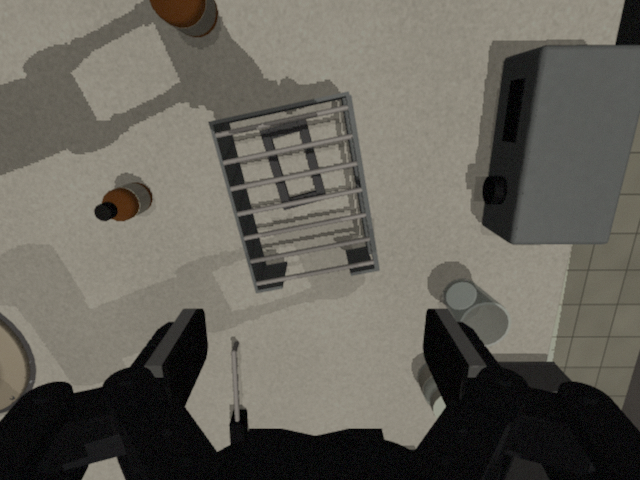

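```bash
python3 - <<'E'
from h import *
im=cv2.imread("pics/w1.png")[85:300,200:390]
cv2.imwrite("pics/w1z.png",cv2.resize(im,None,fx=2.79*1.0,fy=2.79,interpolation=cv2.INTER_CUBIC))
im=cv2.imread("pics/w1.png")[110:215,245:340]
cv2.imwrite("pics/w1zz.png",cv2.resize(im,None,fx=5,fy=5,interpolation=cv2.INTER_CUBIC))
E
```

```text
(no output)
```

View pics/w1z.png

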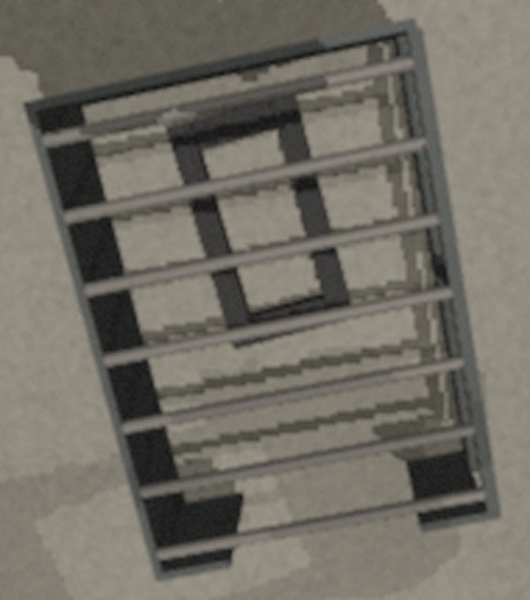

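View pics/w1zz.png

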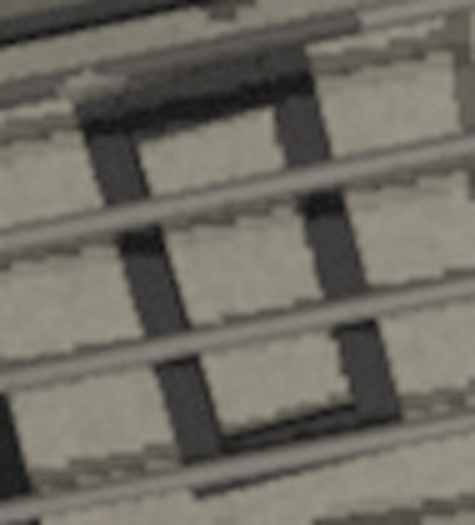

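```bash
cat > fit1.py <<'E'
from h import *
import json
from scipy.optimize import least_squares
W=wristcam(json.load(open("w1.json")))
def P(p,loc): 
    c,s=np.cos(p[2]),np.sin(p[2]); loc=np.array(loc,float)
    return np.c_[p[0]+c*loc[:,0]-s*loc[:,1],p[1]+s*loc[:,0]+c*loc[:,1],loc[:,2]]
# guard: outer top corners
L=[[-.079,214e-3,.085],[.079,.214,.085],[.079,0,.085],[-.079,0,.085]]
px=np.array([[25,103],[415,22],[498,517],[157,579]])/2.79+[200,85]
g=least_squares(lambda p:(proj(W,P(p,L))-px).ravel(),[.577,.169,0]); print("guard",g.x,g.fun.round(1))
# insert: points on lines
def off(p,loc_xy_line,pts): pass
off5=np.array([245,110])
lines=[(0,-.031,[(82,125),(185,465)]),(0,.031,[(312,75),(402,420)]),(0,-.019,[(135,135),(218,435)]),(0,.019,[(275,110),(357,405)]),(1,-.041,[(222,452),(355,415)]),(1,.041,[(138,140),(275,110)])]
def res(p):
    r=[];c,s=np.cos(p[2]),np.sin(p[2])
    for ax,val,pts in lines:
        for q in pts:
            w=onz(W,q[0]/5+245,q[1]/5+110,.012)-[p[0],p[1],0]
            l=(c*w[0]+s*w[1],-s*w[0]+c*w[1]); r.append(l[ax]-val)
    return r
i=least_squares(res,[.556,.31,0]); print("insert",i.x,np.round(np.array(i.fun)*1e3,1))
c,s=np.cos(g.x[2]),np.sin(g.x[2]);d=i.x[:2]-g.x[:2]
print("in guard",c*d[0]+s*d[1],-s*d[0]+c*d[1],np.degrees(i.x[2]-g.x[2]))
im=cv2.imread("pics/w1.png");im=cv2.resize(im[85:300,200:390],None,fx=2.79,fy=2.79,interpolation=cv2.INTER_CUBIC)
def dr(poly,col): cv2.polylines(im,[((proj(W,poly)-[200,85])*2.79).astype(int)],True,col,1)
for z in (0,.085): dr(P(g.x,[[a,b,z] for a,b in((-.079,0),(.079,0),(.079,.214),(-.079,.214))]),(0,255,0))
for hx,hy in((.031,.055),(.019,.041)): dr(P(i.x,[[a*hx,b*hy,.012] for a,b in((-1,-1),(1,-1),(1,1),(-1,1))]),(0,0,255))
cv2.imwrite("pics/w1fit.png",im)
# rod
print("tip",onz(W,235,340,.0),onz(W,238,412,.03))
E
python3 fit1.py
```

```text
guard [0.57565048 0.17075346 0.19662738] [-0.5 -0.1  0.7 -1.5  0.2  1.  -0.3  1.3]
insert [0.5466275  0.30670466 0.2555561 ] [ 0.1  0.6 -0.7 -0.6  0.7 -0.3 -0.3  0.6 -1.4 -0.7  2.   0.1]
in guard -0.0019039345400584558 0.13900157230995575 3.3763670571882543
tip [0.44552827 0.03218967 0.        ] [ 0.44876082 -0.08165298  0.03      ]
```

View pics/w1fit.png

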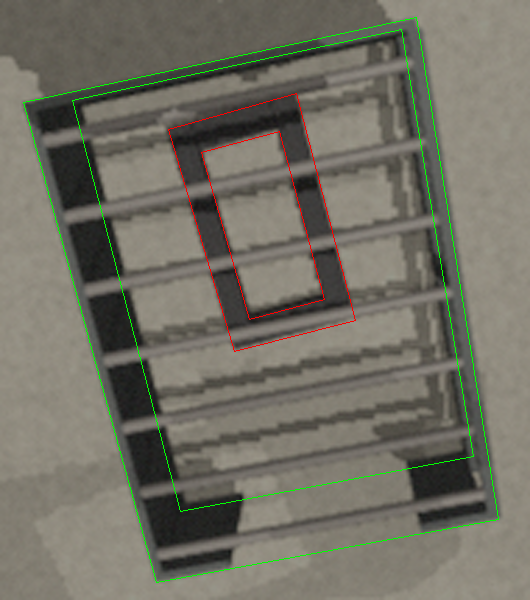

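```bash
python3 -m inch '[[1,-8,38,0,0],[1,-8,38,0,0],[1,-8,38,0,0],[1,-8,38,0,0],[1,-8,38,0,0],[1,-8,38,0,0],[1,-8,38,0,0],[1,-8,38,0,0],[1,-8,38,0,0],[1,-8,38,0,0],[1,-8,38,0,0],[1,-8,38,0,0],[1,-8,38,0,0],[1,0,0,0,0],[1,0,0,0,0]]'
cat > shot.py <<'E'
import sys,json,cv2,numpy as np
from rig import manip, eyes, mark_of
n=sys.argv[1]; cams=sys.argv[2].split(",")
for c in cams:
    s=manip.get_state();p=eyes.get_image(c); f=f"{n}" if c=="wrist" else f"{n}_{c}"
    cv2.imwrite(f"pics/{f}.png",p["frame"][:,:,::-1])
    json.dump({k:np.asarray(s[k]).tolist() for k in("position","ee_rot","contact_force","width","clock")},open(f"{f}.json","w"))
    for t in sys.argv[3:]: print(c,t,[(x["point"],round(x["confidence"],2)) for x in mark_of(p,t)[:3]])
print(s["clock"],s["position"].round(4),s["ee_rot"].round(4),s["contact_force"].round(2),round(s["width"],4))
E
python3 shot.py w2 wrist rod rod_tip plate
```

```text
clock: 3.93
position: [0.4429, -0.2389, 0.3441]
ee_rot: [0.002, 1.0, -0.02, -0.014]
contact_force: [-0.1, 0.9, -0.1]
width: 0.0855
wrist rod [([92.2, 318.8], 0.81)]
wrist rod_tip []
wrist plate [([398.6, 230.4], 0.7), ([412.7, 447.5], 0.57)]
3.9333 [ 0.4429 -0.2389  0.3441] [ 0.0016  0.9997 -0.0198 -0.0139] [-0.07  0.86 -0.1 ] 0.0855
```

View pics/w2.png

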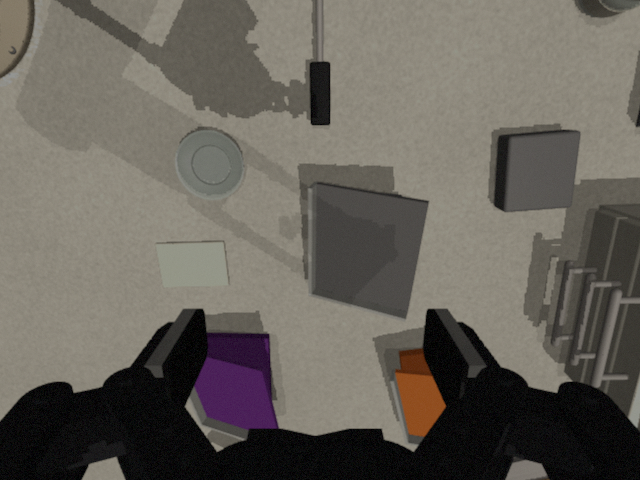

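```bash
python3 -m inch '[[1,0,0,0,0],[1,0,0,0,0]]'; python3 - <<'E'
from h import *
im=cv2.imread("pics/w2.png")
cv2.imwrite("pics/w2p.png",cv2.resize(im[160:335,285:445],None,fx=3.4,fy=3.4,interpolation=cv2.INTER_CUBIC))
cv2.imwrite("pics/w2r.png",cv2.resize(im[0:140,270:370],None,fx=4,fy=4,interpolation=cv2.INTER_CUBIC))
E
```

```text
clock: 4.3
position: [0.4453, -0.2334, 0.3449]
ee_rot: [0.001, 1.0, -0.015, -0.013]
contact_force: [-0.4, 0.4, -1.0]
width: 0.0852
```

View pics/w2p.png

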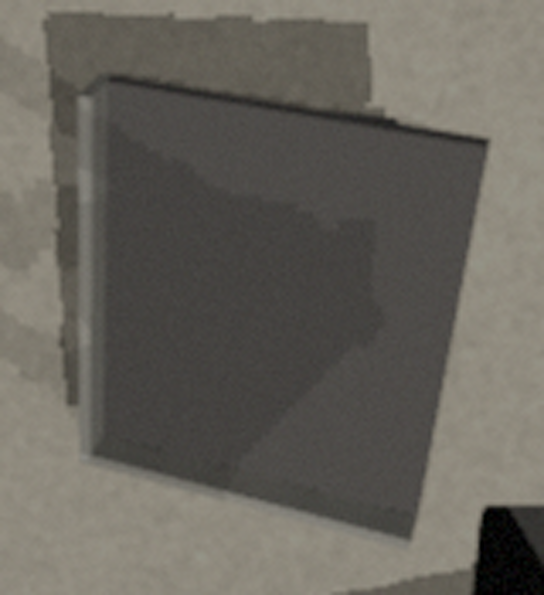

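View pics/w2r.png

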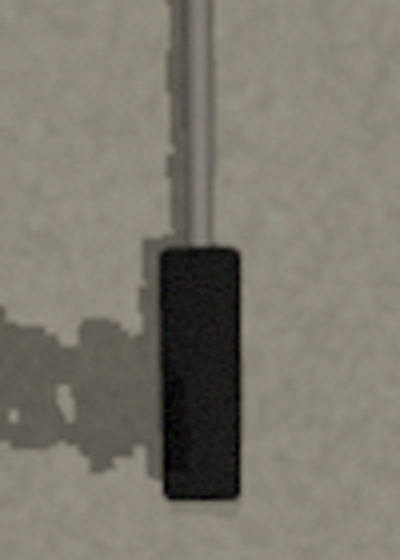

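```bash
python3 - <<'E'
from h import *
import json
W=wristcam(json.load(open("w2.json")))
c=[onz(W,270+a/4,b/4,.036) for a,b in((160,248),(240,248),(240,498),(162,498))]
print(np.round(c,4)); m=np.mean(c,0); print("handle",m.round(4))
a=(c[0]+c[1])/2-(c[2]+c[3])/2; print("yaw",np.degrees(np.arctan2(a[1],a[0])),np.linalg.norm(a), np.linalg.norm(c[1]-c[0]))
for u in (2,244):
  pass
print("shaft",onz(W,270+195/4,5,.030),onz(W,270+203/4,60,.030))
W=wristcam(json.load(open("w1.json")));print(onz(W,235,340,.0),onz(W,238,412,.03))
from scipy.spatial.transform import Rotation as R
print(R.from_matrix(q2R([.001,1,-.015,-.013])).as_matrix().round(3))
E
```

```text
[[ 0.4329 -0.102   0.036 ]
 [ 0.4557 -0.103   0.036 ]
 [ 0.4539 -0.1712  0.036 ]
 [ 0.4306 -0.1703  0.036 ]]
handle [ 0.4433 -0.1366  0.036 ]
yaw 88.32953726550207 0.06824610879105882 0.022798368686578894
shaft [ 0.44474432 -0.04420532  0.03      ] [ 0.44513072 -0.09973553  0.03      ]
[0.44552827 0.03218967 0.        ] [ 0.44876082 -0.08165298  0.03      ]
[[ 0.999 -0.03  -0.026]
 [-0.03  -1.    -0.002]
 [-0.026  0.002 -1.   ]]
```

```bash
python3 -m inch '[[1,0,-9,15,0],[1,0,-9,25,0],[1,0,-9,28,0],[1,0,-9,28,0],[1,1,-9,28,0],[1,1,-9,28,0],[1,0,-9,28,0],[1,0,-9,28,0],[1,0,-9,25,0],[1,0,-5,22,0],[1,0,0,15,0],[1,0,0,0,0],[1,0,0,0,0]]'
```

```text
clock: 5.38
position: [0.45, -0.1326, 0.068]
ee_rot: [0.005, 1.0, -0.002, -0.007]
contact_force: [-0.0, 0.1, 0.1]
width: 0.0855
```

```bash
python3 -m inch '[[1,-2,4,15,0],[1,-2,4,15,0],[1,-1,3,12,0],[1,0,0,8,0],[1,0,0,0,0]]'
```

```text
clock: 5.8
position: [0.4514, -0.145, 0.023]
ee_rot: [0.007, 1.0, 0.001, -0.0]
contact_force: [-0.3, 0.6, -0.3]
width: 0.0855
```

```bash
python3 shot.py w3 wrist
```

```text
5.8 [ 0.4514 -0.145   0.023 ] [ 7.5e-03  1.0e+00  7.0e-04 -2.0e-04] [-0.34  0.57 -0.29] 0.0855
```

View pics/w3.png

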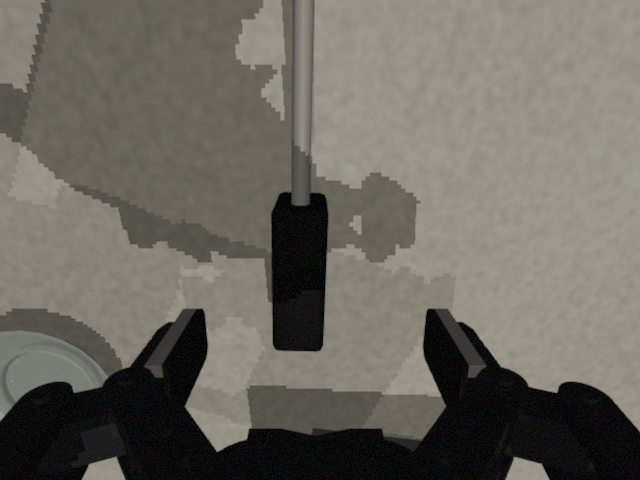

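```bash
python3 - <<'E'
from h import *
import json
s=json.load(open("w3.json"));W=wristcam(s);R=q2R(s["ee_rot"])
tcp=np.array(s["position"]);print("tcp px",proj(W,[tcp,tcp-R[:,2]*.0187]))
for y in(-.1716,-.1016):
  print(proj(W,[[.444,y,0],[.444,y,.036]]))
for u,v in((300,350),(300,205),(300,195)): print(onz(W,u,v,.036),onz(W,u,v,0))
print(onz(W,302,5,.03),onz(W,300,180,.03))
E
```

```text
tcp px [[316.31080735 290.93537818]
 [316.42078911 310.19319495]]
[[302.75267729 314.9612383 ]
 [300.29943485 354.7588627 ]]
[[301.73549483 191.12521858]
 [298.69518081 209.32889672]]
[ 0.44388516 -0.16898494  0.036     ] [ 4.42244699e-01 -1.94586636e-01  2.77555756e-17]
[ 0.44454877 -0.09978896  0.036     ] [ 0.4430685  -0.10868745  0.        ]
[ 0.44458835 -0.09566195  0.036     ] [ 0.44311764 -0.10356422  0.        ]
[ 0.44572622 -0.02761444  0.03      ] [ 0.44440366 -0.09067801  0.03      ]
```

```bash
python3 -m inch '[[1,-4,0,6,1],[1,-3,0,5,0],[1,-1,0,4,0],[1,0,0,1,0],[1,0,0,0,0]]' 60; python3 shot.py w4 wrist
```

```text
clock: 6.27
position: [0.446, -0.1462, 0.0094]
ee_rot: [0.009, 1.0, -0.009, 0.004]
contact_force: [-1.0, -0.1, 0.0]
width: 0.0855
6.2667 [ 0.446  -0.1462  0.0094] [ 0.0091  0.9999 -0.0087  0.0036] [-0.95 -0.12  0.05] 0.0855
```

```bash
python3 -m inch '[[1,-2,0,2,0],[-1,0,0,0,0],[-1,0,0,0,0],[-1,0,0,0,0],[-1,0,0,0,0],[-1,0,0,0,0],[-1,0,0,0,0],[-1,0,0,0,0],[-1,0,0,0,0]]' 60
```

```text
clock: 7.07
position: [0.4444, -0.1464, 0.0081]
ee_rot: [0.009, 1.0, -0.009, 0.004]
contact_force: [0.5, 0.2, -0.4]
width: 0.022
```

```bash
python3 -m inch '[[-1,0,0,-10,0],[-1,0,0,-14,0],[-1,0,0,-14,0],[-1,10,-8,0,-1],[-1,18,-12,0,-1.5],[-1,19,-12,0,-1.5],[-1,19,-12,0,-1.5],[-1,19,-12,0,-1.5],[-1,19,-12,0,-1.5],[-1,19,-12,0,-1.5],[-1,19,-12,0,-1.3],[-1,15,-10,0,-1],[-1,8,-6,0,0],[-1,0,0,0,0],[-1,0,0,0,0]]'; python3 shot.py w5 wrist,side rod_tip rod
```

```text
clock: 8.32
position: [0.6034, -0.0093, 0.0334]
ee_rot: [0.006, 0.994, 0.106, -0.003]
contact_force: [0.6, -0.3, -2.3]
width: 0.0218
wrist rod_tip []
wrist rod [([262.7, 315.7], 0.9)]
side rod_tip [([285.0, 271.3], 0.65), ([329.3, 229.2], 0.58)]
side rod [([246.3, 304.9], 0.63)]
8.4667 [ 0.6027 -0.0104  0.034 ] [ 0.006   0.9944  0.105  -0.0028] [-0.35 -0.63 -1.48] 0.0217
```

View pics/w5.png

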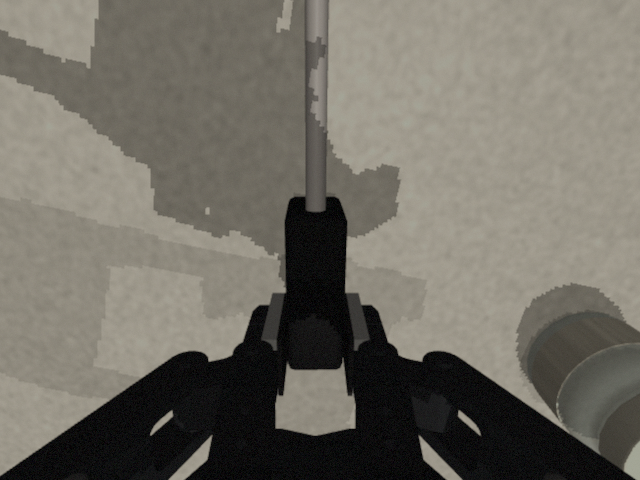

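View pics/w5_side.png

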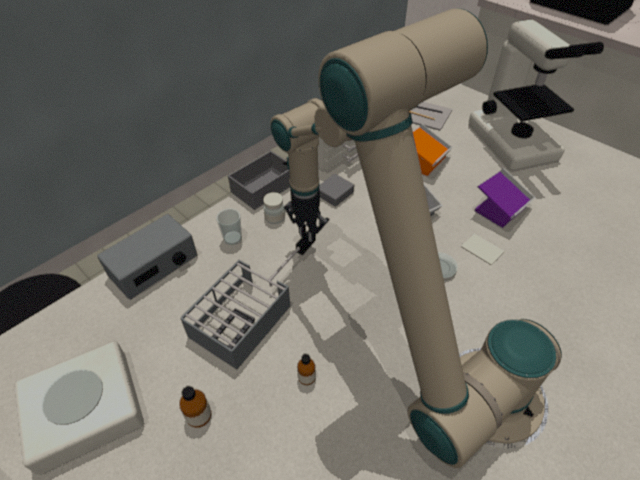

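```bash
cat > g.py <<'E'
from h import *
G=np.array([.57565,.17075]);GY=.1966
def tog(p):
    c,s=np.cos(GY),np.sin(GY);d=np.array(p[:2])-G; return np.array([c*d[0]+s*d[1],-s*d[0]+c*d[1]])
def fromg(q):
    c,s=np.cos(GY),np.sin(GY);return G+[c*q[0]-s*q[1],s*q[0]+c*q[1]]
def pin(s,back=.176,z0=.0081):
    R=q2R(s["ee_rot"]);f=-R[:,1]; p=np.array(s["position"])
    t=p+f*back; yaw=np.degrees(np.arctan2(f[1],f[0])); return t,yaw,f
E
python3 - <<'E'
from g import *
import json
s=json.load(open("w5_side.json"));t,y,f=pin(s);t[2]=s["position"][2]-.0081
print(t,y,f,tog(t),tog(s["position"]))
print(proj(CAM["side"],t))
im=cv2.imread("pics/w5_side.png")[225:345,180:340];cv2.imwrite("pics/z.png",cv2.resize(im,None,fx=4.5,fy=4.5,interpolation=cv2.INTER_CUBIC))
E
```

```text
[0.56594556 0.16171891 0.02589144] 102.06064580739289 [-0.20893345  0.977864   -0.01134966] [-0.01128159 -0.00696149] [-0.00883578 -0.18293316]
[[269.47029747 286.52009321]]
```

View pics/z.png

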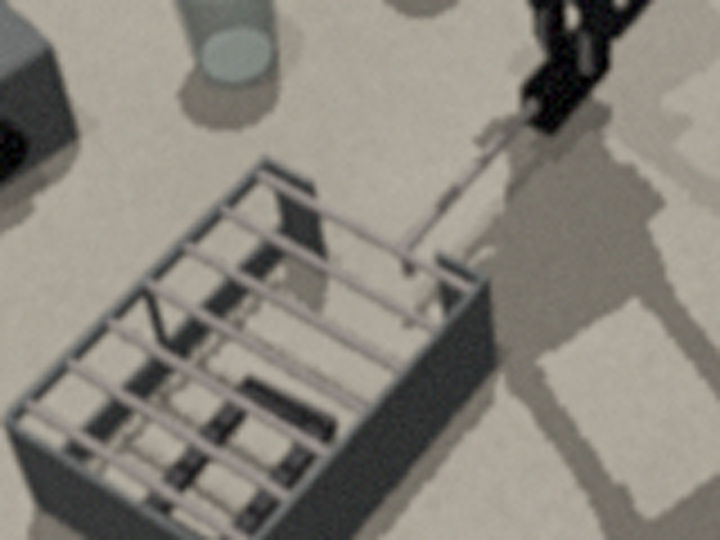

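```bash
python3 -m inch '[[-1,2,-6,0,0.4],[-1,2,-12,0,0.4],[-1,2,-15,0,0],[-1,2,-15,0,0],[-1,1,-15,0,0],[-1,0,-15,0,0],[-1,0,-15,0,0],[-1,0,-12,0,0],[-1,0,-6,0,0],[-1,0,0,0,0],[-1,0,0,0,0]]'; python3 shot.py w6 wrist,side,scene; python3 - <<'E'
from g import *
import json
s=json.load(open("w6_side.json"));t,y,f=pin(s);t[2]=s["position"][2]-.0081
print(t,y,f,tog(t),tog(s["position"]))
p=proj(CAM["side"],t)[0];q=proj(CAM["scene"],t)[0];print(p,q)
im=cv2.imread("pics/w6_side.png")[225:345,180:340];a=cv2.resize(im,None,fx=4,fy=4,interpolation=cv2.INTER_CUBIC)
cv2.imwrite("pics/z2.png",a)
im=cv2.imread("pics/w6_scene.png")[230:330,310:440];cv2.imwrite("pics/z3.png",cv2.resize(im,None,fx=5,fy=5,interpolation=cv2.INTER_CUBIC))
E
```

```text
clock: 9.53
position: [0.5895, 0.1026, 0.0359]
ee_rot: [0.006, 0.996, 0.091, -0.0]
contact_force: [-0.0, 0.7, -1.2]
width: 0.0216
9.6333 [0.5896 0.1021 0.0359] [ 6.300e-03  9.958e-01  9.100e-02 -1.000e-04] [-0.23  0.01 -3.28] 0.0217
[0.55753602 0.27546305 0.02778413] 100.47111660998097 [-0.18172582  0.98327081 -0.0124196 ] [0.00268919 0.1062342 ] [ 0.00025282 -0.06973536]
[237.21293657 314.27837864] [369.55058282 288.90515359]
```

View pics/z2.png

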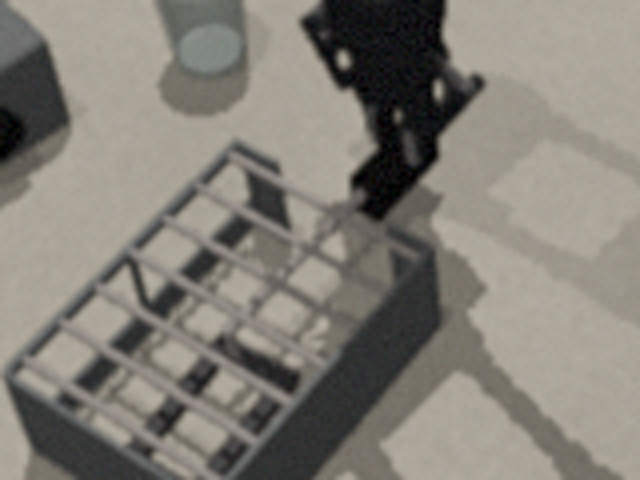

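View pics/z3.png

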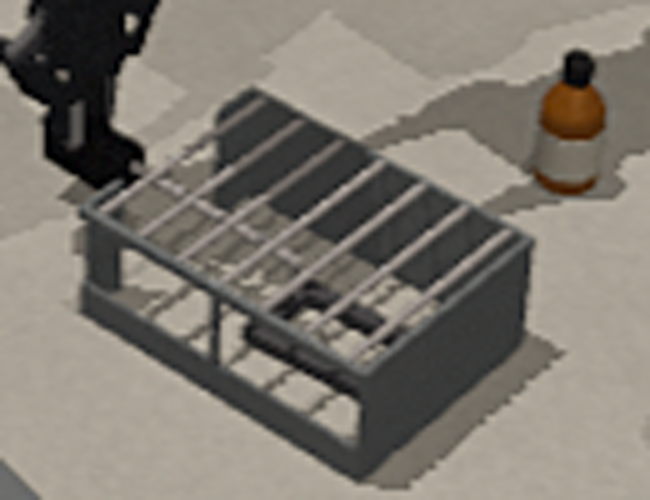

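View pics/w6.png

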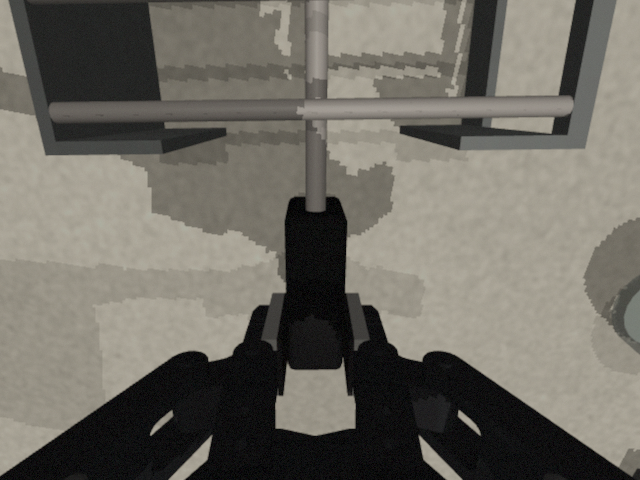

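```bash
python3 -m inch '[[-1,0,-5,0,0],[-1,0,-5,2,0],[-1,0,0,5,0],[-1,0,0,6,0],[-1,0,0,5,0],[-1,0,0,3,0],[-1,0,0,0,0],[-1,0,0,0,0]]'; python3 shot.py w7 side,scene; python3 - <<'E'
from g import *
import json
s=json.load(open("w7_side.json"));t,y,f=pin(s);t[2]=s["position"][2]-.0081
print(t,y,f,tog(t),tog(s["position"]))
p=proj(CAM["side"],t)[0];q=proj(CAM["scene"],t)[0];print((p-[180,225])*4,(q-[310,230])*5)
im=cv2.imread("pics/w7_side.png")[225:345,180:340];a=cv2.resize(im,None,fx=4,fy=4,interpolation=cv2.INTER_CUBIC)
cv2.imwrite("pics/z4.png",a)
im=cv2.imread("pics/w7_scene.png")[230:330,310:440];cv2.imwrite("pics/z5.png",cv2.resize(im,None,fx=5,fy=5,interpolation=cv2.INTER_CUBIC))
E
```

```text
clock: 10.35
position: [0.5878, 0.1099, 0.0114]
ee_rot: [0.007, 0.996, 0.089, -0.001]
contact_force: [-1.0, -0.1, -1.7]
width: 0.0219
10.4 [0.5878 0.11   0.0114] [ 0.0066  0.996   0.0893 -0.001 ] [-0.41  0.66 -2.04] 0.0218
[0.55651964 0.28312556 0.00330754] 100.24686228606693 [-0.17787456  0.98396694 -0.01302657] [0.00318915 0.11394765] [ 6.40777836e-05 -6.20096708e-02]
[225.41286611 387.34103601] [305.69021023 331.50721418]
```

View pics/z4.png

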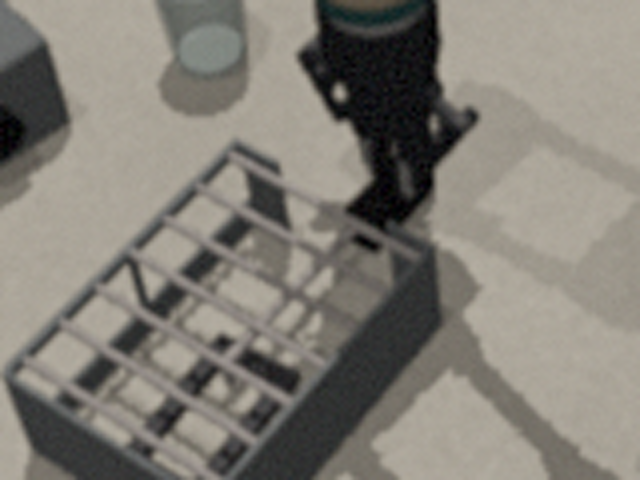

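View pics/z5.png

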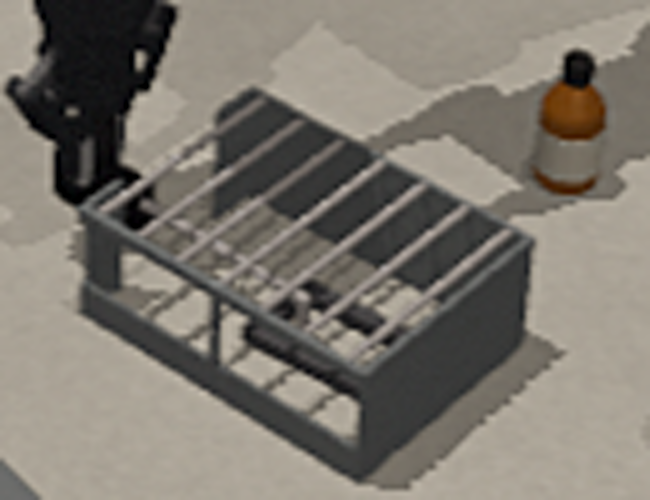

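```bash
python3 -m inch '[[-1,0,4,0,0],[-1,0,7,0,0],[-1,0,8,0,0],[-1,0,8,0,0],[-1,0,8,0,0],[-1,0,8,0,0],[-1,0,6,0,0],[-1,0,0,0,0]]'; python3 shot.py w8 scene insert; python3 - <<'E'
from g import *
import json
s=json.load(open("w8_scene.json"));t,y,f=pin(s);t[2]=s["position"][2]-.0081
print(t,y,tog(t),s["contact_force"])
q=proj(CAM["scene"],t)[0];print((q-[310,230])*5)
im=cv2.imread("pics/w8_scene.png")[230:330,310:440];cv2.imwrite("pics/z6.png",cv2.resize(im,None,fx=5,fy=5,interpolation=cv2.INTER_CUBIC))
E
```

```text
clock: 11.12
position: [0.5984, 0.056, 0.0134]
ee_rot: [0.007, 0.996, 0.089, 0.0]
contact_force: [0.7, 0.6, -3.0]
width: 0.0218
scene insert [([294.4, 369.1], 0.78)]
11.1167 [0.5984 0.056  0.0134] [6.80e-03 9.96e-01 8.91e-02 3.00e-04] [ 0.73  0.63 -3.04] 0.0218
[0.56713227 0.22918317 0.00531887] 100.22065455560896 [0.00306045 0.05897135] [0.7347268471478237, 0.6348704642701686, -3.0437393139760216]
[235.5711288  287.65777042]
```

View pics/z6.png

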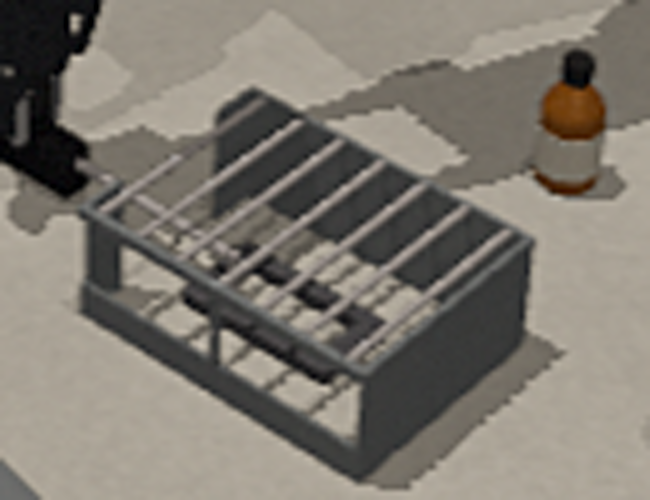

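```bash
python3 -m inch '[[-1,0,6,1,0],[-1,0,10,1,0],[-1,0,10,0.7,0],[-1,0,10,0.4,0],[-1,0,10,0.4,0],[-1,0,10,0.4,0],[-1,0,8,0.3,0],[-1,0,3,0,0],[-1,0,0,0,0]]'; python3 shot.py w9 wrist,scene insert; python3 - <<'E'
from g import *
import json
s=json.load(open("w9_scene.json"));t,y,f=pin(s);t[2]=s["position"][2]-.0081
print(t,y,tog(t),s["contact_force"])
im=cv2.imread("pics/w9_scene.png")[230:330,310:440];cv2.imwrite("pics/z7.png",cv2.resize(im,None,fx=5,fy=5,interpolation=cv2.INTER_CUBIC))
E
```

```text
clock: 11.97
position: [0.611, -0.0147, 0.0097]
ee_rot: [0.005, 0.996, 0.089, 0.0]
contact_force: [-0.0, 1.5, -1.6]
width: 0.022
wrist insert []
scene insert [([250.2, 301.7], 0.16)]
12.0667 [ 0.6109 -0.0141  0.0097] [5.40e-03 9.96e-01 8.93e-02 1.00e-04] [-0.25  0.9  -2.24] 0.022
[0.57957124 0.15907415 0.0016165 ] 100.24932000039045 [ 0.00156499 -0.01221689] [-0.246997341616851, 0.8967238681424596, -2.236652130324491]
```

View pics/z7.png

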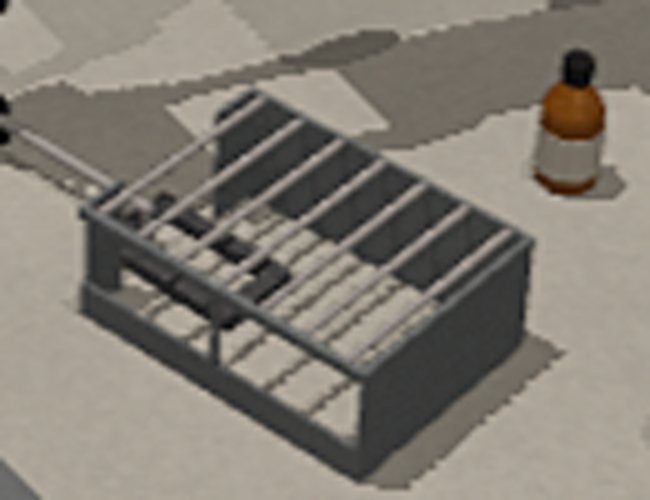

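View pics/w9.png

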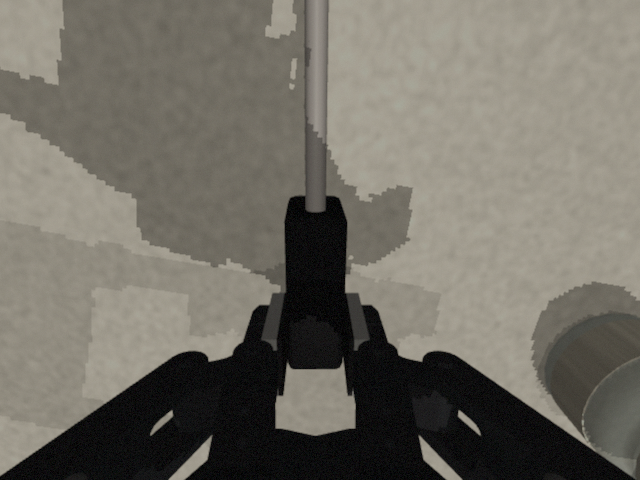

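```bash
python3 -m inch '[[-1,0,6,-0.5,0],[-1,0,10,0,0],[-1,0,10,0,0],[-1,0,10,0,0],[-1,0,10,0,0],[-1,0,10,0,0],[-1,0,10,0,0],[-1,0,10,0,0],[-1,0,10,0,0],[-1,0,9,0,0],[-1,0,4,0,0],[-1,0,0,0,0],[-1,0,0,0,0]]'; python3 shot.py w10 scene,side insert; python3 - <<'E'
from g import *
import json
s=json.load(open("w10_scene.json"));t,y,f=pin(s);t[2]=s["position"][2]-.0081
print(t,y,tog(t),s["contact_force"])
im=cv2.imread("pics/w10_scene.png")[200:320,290:440];cv2.imwrite("pics/z8.png",cv2.resize(im,None,fx=5,fy=5,interpolation=cv2.INTER_CUBIC))
E
```

```text
clock: 13.25
position: [0.6301, -0.1226, 0.0108]
ee_rot: [0.006, 0.996, 0.09, -0.0]
contact_force: [-0.2, 0.9, -2.5]
width: 0.0218
scene insert [([265.2, 322.2], 0.66)]
side insert [([226.6, 326.6], 0.21)]
13.35 [ 0.6302 -0.1222  0.0109] [ 6.000e-03  9.959e-01  9.030e-02 -3.000e-04] [ 0.18 -0.12 -1.85] 0.0216
[0.59860846 0.05057031 0.00271237] 100.3119205261818 [-0.00095922 -0.12234921] [-0.1672844470340172, 0.9419129701912653, -2.546850101057336]
```

View pics/z8.png

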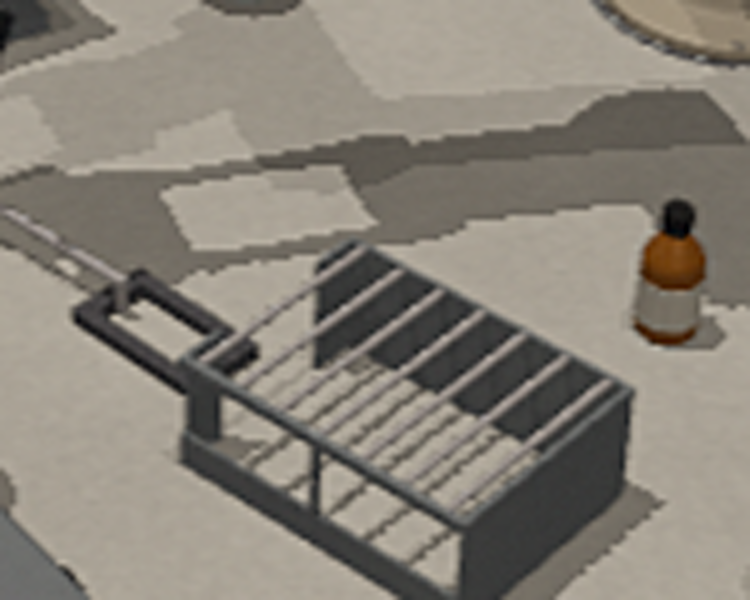

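```bash
python3 -m inch '[[-1,0,0,-8,0],[-1,0,0,-14,0],[-1,0,0,-10,0],[-1,-8,-2,0,0],[-1,-16,-3,0,0],[-1,-18,-3,0,0],[-1,-18,-3,0,0],[-1,-18,-3,0,0],[-1,-18,-3,0,0],[-1,-18,-3,0,0],[-1,-16,-2,0,0],[-1,-14,0,0,0],[-1,-6,0,0,0],[-1,0,0,8,0],[-1,0,0,8,0],[-1,0,0,5,0],[-1,0,0,0,0],[-1,0,0,0,0]]'
```

```text
clock: 14.95
position: [0.469, -0.1228, 0.0245]
ee_rot: [0.007, 0.996, 0.094, 0.003]
contact_force: [0.8, 0.3, -2.1]
width: 0.0218
```

```bash
python3 -m inch '[[-1,0,0,6,0],[-1,0,0,5,0],[-1,0,0,3,0],[-1,0,0,1,0],[-1,0,0,0,0],[-1,0,0,0,0]]'
```

```text
clock: 15.45
position: [0.4716, -0.1233, 0.0082]
ee_rot: [0.008, 0.995, 0.095, 0.003]
contact_force: [-0.3, -0.6, -1.9]
width: 0.0219
```

```bash
python3 -m inch '[[-1,0,0,1.5,0],[-0.4,0,0,0,0],[0.2,0,0,0,0],[1,0,0,0,0],[1,0,0,0,0],[1,0,0,0,0],[1,0,0,0,0],[1,0,0,0,0],[1,0,0,-6,0],[1,0,0,-12,0],[1,0,0,-16,0],[1,0,0,-16,0],[1,0,0,-16,0],[1,0,0,-16,0],[1,0,0,-10,0],[1,0,0,0,0]]'; python3 shot.py w11 wrist,scene,side rod rod_tip insert
```

```text
clock: 16.78
position: [0.4712, -0.122, 0.1059]
ee_rot: [0.008, 0.995, 0.095, 0.003]
contact_force: [0.2, 0.3, 0.6]
width: 0.0856
wrist rod []
wrist rod_tip []
wrist insert [([397.5, 558.2], 0.67)]
scene rod [([220.6, 316.9], 0.59)]
scene rod_tip [([244.4, 353.2], 0.66)]
scene insert [([266.8, 321.7], 0.84), ([243.2, 356.1], 0.25)]
side rod [([253.3, 366.9], 0.57)]
side rod_tip [([295.5, 334.2], 0.81)]
side insert [([268.9, 283.9], 0.83), ([379.4, 305.9], 0.2)]
17.1833 [ 0.4692 -0.1213  0.1026] [6.200e-03 9.955e-01 9.470e-02 5.000e-04] [ 0.71 -0.34  0.26] 0.0855
```

View pics/w11.png

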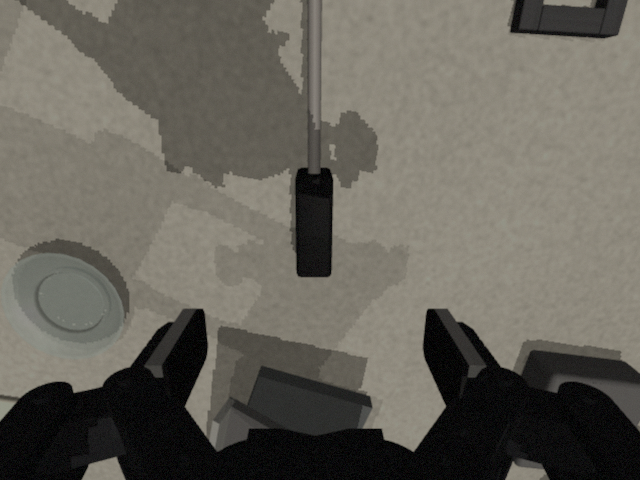

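View pics/w11_side.png

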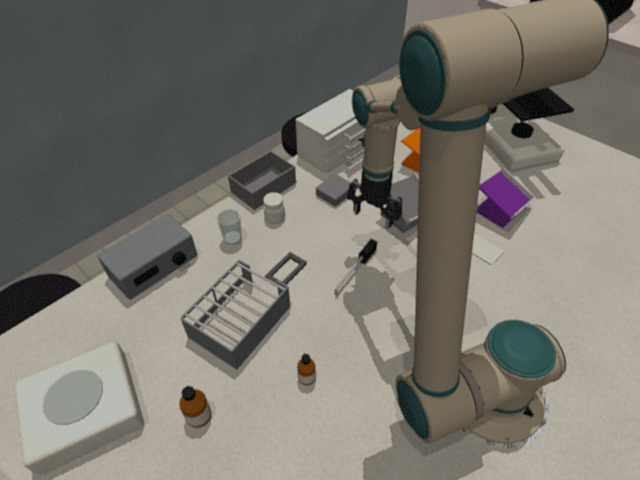

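```bash
python3 -m inch '[[1,0,4,-12,0],[1,-2,12,-22,0],[1,-2,20,-22,0],[1,-2,22,-22,0],[1,-2,22,-22,0],[1,-2,22,-22,0],[1,-2,22,-22,0],[1,-2,22,-22,0],[1,-2,22,-22,0],[1,-2,22,-22,0],[1,-2,22,-15,0],[1,-2,22,0,0],[1,-2,16,0,0],[1,0,8,0,0],[1,0,0,0,0],[1,0,0,0,0]]'; python3 shot.py w12 wrist plate
```

```text
clock: 18.72
position: [0.4928, -0.3875, 0.3371]
ee_rot: [0.005, 0.995, 0.096, -0.003]
contact_force: [-0.2, 0.8, -0.2]
width: 0.0854
wrist plate [([277.9, 143.4], 0.66), ([340.3, 377.2], 0.61), ([129.7, 325.2], 0.59)]
18.7167 [ 0.4928 -0.3875  0.3371] [ 0.0047  0.9954  0.0956 -0.0032] [-0.17  0.82 -0.16] 0.0854
```

View pics/w12.png

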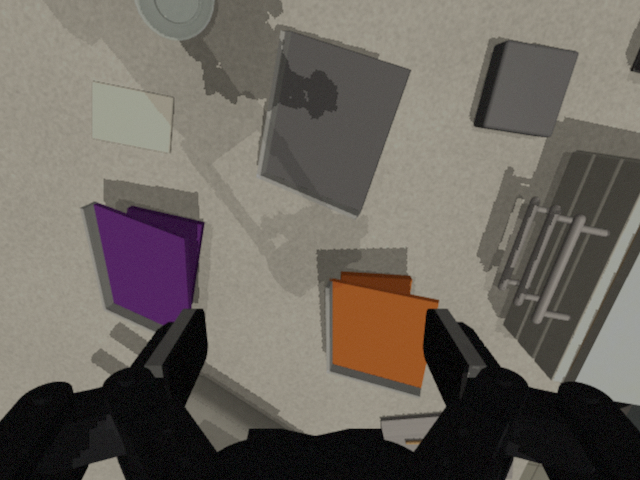

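```bash
python3 - <<'E'
from h import *
im=cv2.imread("pics/w12.png")
cv2.imwrite("pics/w12p.png",cv2.resize(im[20:230,245:425],None,fx=2.8,fy=2.8,interpolation=cv2.INTER_CUBIC))
im=cv2.imread("pics/w10_side.png")[150:260,350:470]
cv2.imwrite("pics/s10p.png",cv2.resize(im,None,fx=5,fy=5,interpolation=cv2.INTER_CUBIC))
im=cv2.imread("pics/w10_scene.png")[150:240,230:340]
cv2.imwrite("pics/c10p.png",cv2.resize(im,None,fx=6,fy=6,interpolation=cv2.INTER_CUBIC))
E
```

```text
(no output)
```

View pics/w12p.png

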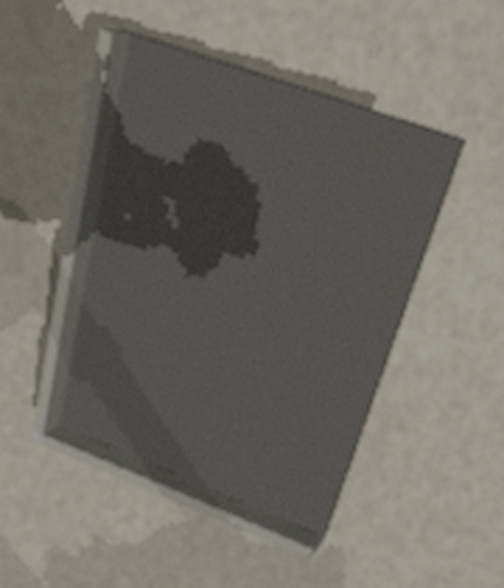

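View pics/s10p.png

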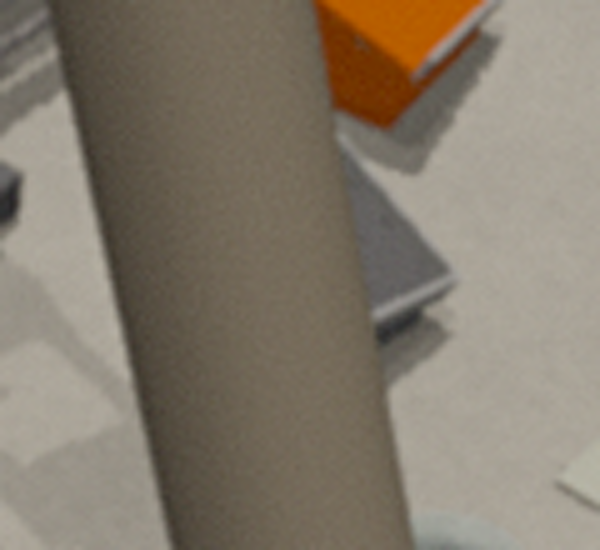

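View pics/c10p.png

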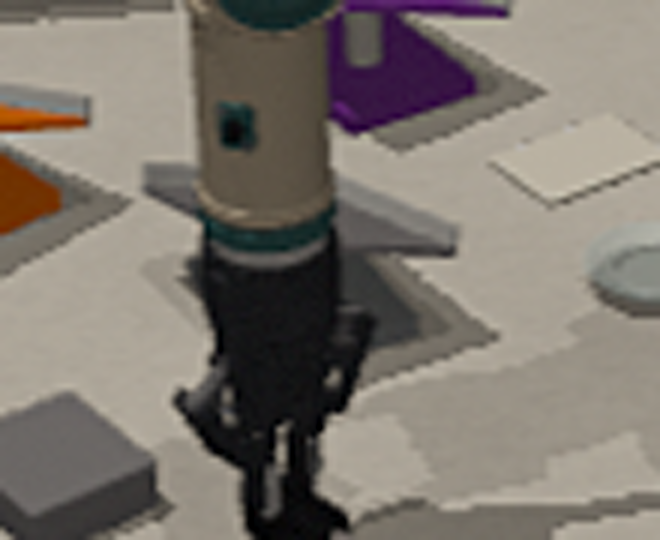

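```bash
python3 - <<'E'
from h import *
im=cv2.imread("pics/side0.png")[165:240,370:450]
cv2.imwrite("pics/s0p.png",cv2.resize(im,None,fx=7,fy=7,interpolation=cv2.INTER_CUBIC))
im=cv2.imread("pics/scene0.png")[165:225,240:330]
cv2.imwrite("pics/c0p.png",cv2.resize(im,None,fx=7,fy=7,interpolation=cv2.INTER_CUBIC))
E
```

```text
(no output)
```

View pics/s0p.png

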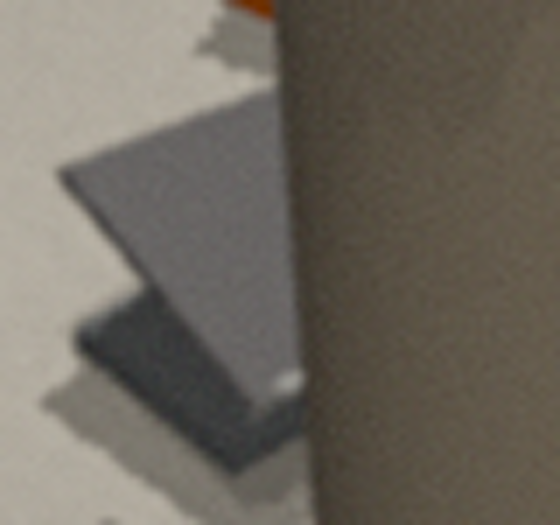

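View pics/c0p.png

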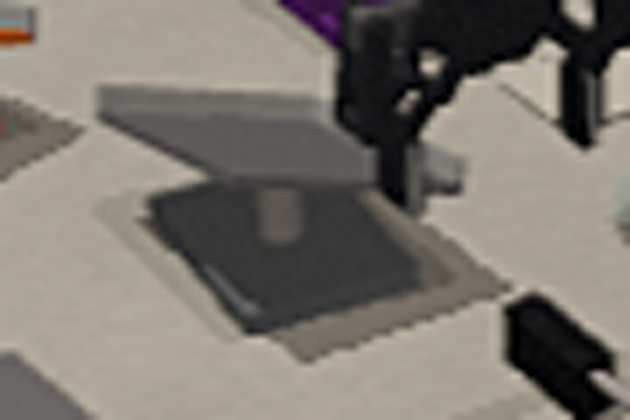

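```bash
cat > fitp.py <<'E'
from h import *
import json
from scipy.optimize import least_squares
from scipy.spatial.transform import Rotation as Ro
W=wristcam(json.load(open("w12.json")));W2=wristcam(json.load(open("w2.json")))
def pose(p):
    # p: x,y,yaw,az : plate z tilted 24deg; downhill azimuth in plate frame az (from -x,-y)
    ax=np.array([np.sin(p[3]),-np.cos(p[3]),0]) 
    # local uphill dir u=(cos az, sin az): rotate about axis so that u goes up
    R=Ro.from_euler('z',p[2])*Ro.from_rotvec(ax*np.radians(24))
    return R.as_matrix(),np.array([p[0],p[1],.066])
def X(p,l):
    R,t=pose(p); return np.array(l)/1000.@R.T+t
S,D=CAM["scene"],CAM["side"]
obs=[(S,(67,82,0),(240+225/7,165+178/7)),(S,(67,-82,0),(240+100/7,165+118/7)),(S,(67,-82,14),(240+100/7,165+88/7)),(S,(-67,82,14),(240+465/7,165+160/7)),
(D,(67,82,0),(370+60/7,165+172/7)),(D,(-62,82,0),(370+257/7,165+405/7)),
(W,(67,82,0),(245+464/2.8,20+142/2.8)),(W,(-62,82,14),(245+127/2.8,20+35/2.8)),(W,(-67,82,14),(245+103/2.8,20+30/2.8)),(W,(67,-82,14),(245+315/2.8,20+552/2.8)),(W,(67,-77,14),(245+327/2.8,20+530/2.8))]
if __name__=="__main__":
    f=lambda p:np.concatenate([proj(c,X(p,[l]))[0]-np.array(q) for c,l,q in obs])
    g=least_squares(f,[.4906,-.3275,0,.88],loss='soft_l1'); print(g.x,np.degrees(g.x[2:]));print(f(g.x).reshape(-1,2).round(1))
    R,t=pose(g.x);print(R.round(3)); print("high",X(g.x,[[67,82,0]]))
    np.save("plate.npy",g.x)
    def dr(im,c,s,o,col):
        box=[[67,82,0],[-67,82,0],[-67,-82,0],[67,-82,0]]
        for l in (box,[[-62,82,0],[-62,-77,0],[67,-77,0]],[[-62,82,14],[-62,-77,14],[67,-77,14],[67,-82,14],[-67,-82,14],[-67,82,14]],[[-62,33,12],[-62,-77,12],[0,-77,12],[0,33,12]]):
            cv2.polylines(im,[((proj(c,X(g.x,l))-o)*s).astype(int)],len(l)!=3,col,1)
    a=cv2.imread("pics/w12p.png");dr(a,W,2.8,np.array([245,20]),(0,255,0))
    b=cv2.imread("pics/w2p.png");dr(b,W2,3.4,np.array([285,160]),(0,255,0))
    c=cv2.imread("pics/c0p.png");dr(c,S,7,np.array([240,165]),(0,255,0))
    d=cv2.imread("pics/s0p.png");dr(d,D,7,np.array([370,165]),(0,255,0))
    cv2.imwrite("pics/pf1.png",np.hstack([cv2.resize(a,(400,467)),cv2.resize(b,(400,437+30))])); cv2.imwrite("pics/pf2.png",np.hstack([cv2.resize(c,None,fx=.7,fy=.7),cv2.resize(d,None,fx=.56,fy=.56)]))if 0 else cv2.imwrite("pics/pf2.png",c)
    cv2.imwrite("pics/pf3.png",d)
E
python3 fitp.py
```

```text
[ 0.49147214 -0.32401186 -0.09005429  0.72736526] [-5.15973086 41.67495955]
[[ 1.2 -0.4]
 [-1.3 -0.5]
 [-1.   0.1]
 [ 0.2 -1.2]
 [-1.7 -1.3]
 [-1.5 -1.3]
 [ 1.7 -0.8]
 [-4.5 -0.7]
 [-0.4 -0.3]
 [ 0.8  1.9]
 [-2.2  6.2]]
[[ 0.944  0.044 -0.327]
 [-0.128  0.962 -0.242]
 [ 0.304  0.27   0.914]]
high [[ 0.55830949 -0.25374889  0.10853097]]
```

View pics/pf1.png

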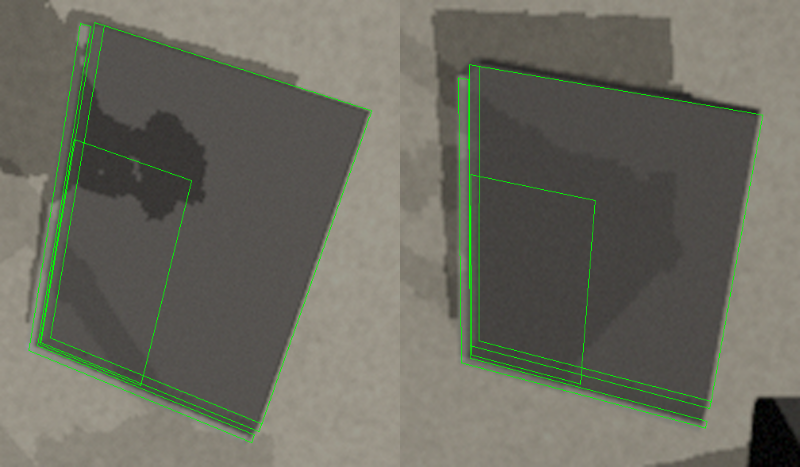

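View pics/pf2.png

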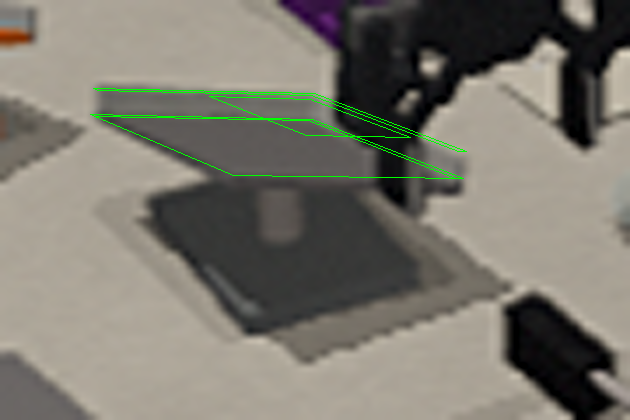

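```bash
python3 -m inch '[[1,5,-12,2,0],[1,9,-22,5,0],[1,10,-25,8,0],[1,10,-25,8,0],[1,10,-25,8,0],[1,10,-25,8,0],[1,10,-25,8,0],[1,10,-25,8,0],[1,10,-25,8,0],[1,10,-25,8,0],[1,10,-25,8,0],[1,10,-25,8,0],[1,10,-25,8,0],[1,10,-25,8,0],[1,10,-25,8,0],[1,10,-25,8,0],[1,10,-25,8,0],[1,8,-20,5,0],[1,4,-10,0,0],[1,0,0,0,0]]'; python3 -m inch '[[1,0,0,0,0],[1,0,0,0,0]]'; python3 shot.py w13 wrist insert
```

```text
clock: 20.48
position: [0.5598, 0.1374, 0.1965]
ee_rot: [-0.004, 0.994, 0.108, -0.005]
contact_force: [0.1, 0.3, -0.7]
width: 0.0855
clock: 20.65
position: [0.5581, 0.138, 0.1971]
ee_rot: [-0.003, 0.994, 0.109, -0.006]
contact_force: [-0.0, -0.1, 0.4]
width: 0.0852
wrist insert []
20.65 [0.5581 0.138  0.1971] [-0.0032  0.994   0.1092 -0.0057] [-0.04 -0.08  0.4 ] 0.0852
```

View pics/w13.png

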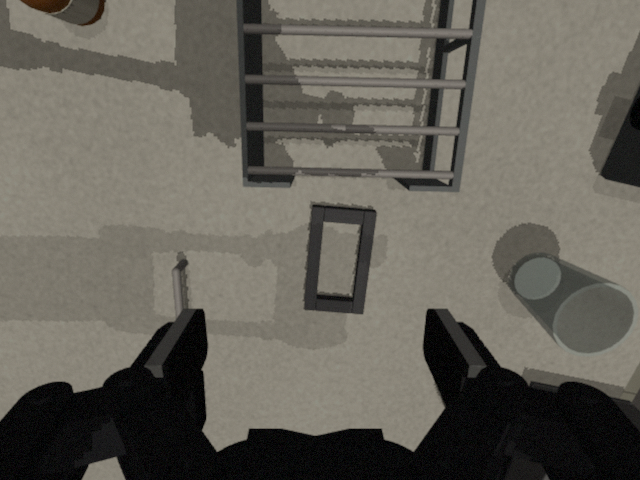

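```bash
python3 - <<'E'
from h import *
im=cv2.imread("pics/w13.png")[195:325,290:390]
cv2.imwrite("pics/w13z.png",cv2.resize(im,None,fx=4.5,fy=4.5,interpolation=cv2.INTER_CUBIC))
E
```

```text
(no output)
```

View pics/w13z.png

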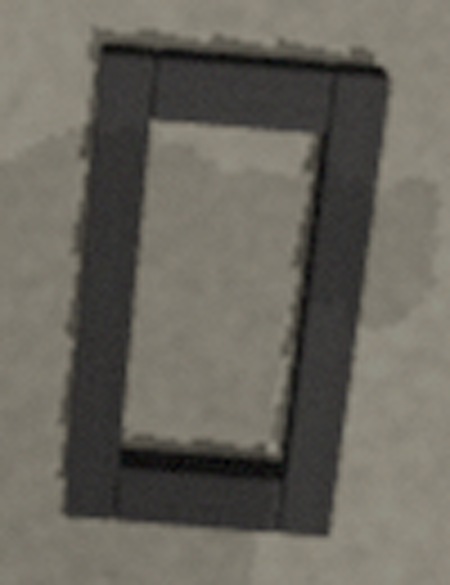

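```bash
python3 - <<'E'
from g import *
import json
from scipy.optimize import least_squares
s=json.load(open("w13.json"));W=wristcam(s);R=q2R(s["ee_rot"]);p0=np.array(s["position"])
px=np.array([[101,50],[388,74],[328,535],[66,515],[150,120],[328,130],[284,477],[120,466]])/4.5+[290,195]
L=np.array([[-31,55],[31,55],[31,-55],[-31,-55],[-19,41],[19,41],[19,-41],[-19,-41]])/1000.
w=np.array([onz(W,u,v,.012)[:2] for u,v in px])
def T(p): c,sn=np.cos(p[2]),np.sin(p[2]); return np.c_[p[0]+c*L[:,0]-sn*L[:,1],p[1]+sn*L[:,0]+c*L[:,1]]
g=least_squares(lambda p:(T(p)-w).ravel(),[.592,.0875,.2]);print(g.x,np.degrees(g.x[2]),(g.fun*1e3).round(1),tog(g.x))
ty=np.degrees(np.arctan2(R[1,0],R[0,0]));print("tool yaw",ty,"turn",ty-np.degrees(g.x[2]))
print(R.round(4))
for z in(.06,0): 
    d=np.array([g.x[0],g.x[1],z])-p0;print(z,(R.T@d*1e3).round(1))
E
```

```text
[0.59114505 0.08641557 0.14341092] 8.216840342305284 [-0.6  0.1  0.7  0.6  0.8 -0.2 -0.7 -0.6 -0.2  0.5 -0.1 -0.3  0.4 -0.1
 -0.2  0.1] [-0.00127699 -0.08573659]
tool yaw 12.539720746518562 turn 4.322880404213278
[[ 0.9761  0.217  -0.0119]
 [ 0.2171 -0.9761  0.0052]
 [-0.0105 -0.0076 -0.9999]]
0.06 [ 22.5  58.6 136.4]
0 [ 23.1  59.  196.4]
```

```bash
python3 -m inch '[[1,3,8,15,1],[1,4,10,22,1.2],[1,4,10,25,1.2],[1,4,10,25,1],[1,4,10,25,0],[1,3,8,22,0],[1,1,3,15,0],[1,0,0,0,0],[1,0,0,0,0]]';python3 - <<'E'
from g import *
from rig import manip
s=manip.get_state();R=q2R(s["ee_rot"]);print(np.degrees(np.arctan2(R[1,0],R[0,0]))-8.2,(R.T@(np.array([.5911,.0864,0])-s["position"])*1e3).round(1),R.round(3).tolist())
E
```

```text
clock: 21.5
position: [0.5962, 0.0692, 0.0488]
ee_rot: [-0.002, 0.998, 0.061, 0.002]
contact_force: [1.3, 0.2, -0.3]
width: 0.0857
-1.2341994683689226 [ -3.2 -17.5  48.9] [[0.993, 0.121, 0.003], [0.121, -0.993, 0.003], [0.003, -0.003, -1.0]]
```

```bash
python3 -m inch '[[1,-1,-7,8,-0.6],[1,-1,-6,12,-0.6],[1,-1,-4,12,0],[1,0,0,8,0],[1,0,0,4,0],[1,0,0,0,0],[1,0,0,0,0]]' 30;python3 - <<'E'
from g import *
from rig import manip
s=manip.get_state();R=q2R(s["ee_rot"]);print(np.degrees(np.arctan2(R[1,0],R[0,0]))-8.2,(R.T@(np.array([.5911,.0864,0])-s["position"])*1e3).round(1),R.round(3).tolist())
E
python3 shot.py w14 wrist
```

```text
clock: 22.08
position: [0.5957, 0.0871, 0.0098]
ee_rot: [-0.002, 0.997, 0.072, 0.008]
contact_force: [0.7, 0.2, 0.3]
width: 0.0856
0.006073298510559155 [-4.8  0.1  9.7] [[0.99, 0.143, 0.016], [0.143, -0.99, 0.004], [0.017, -0.002, -1.0]]
22.0833 [0.5957 0.0871 0.0098] [-0.0016  0.9974  0.0716  0.0082] [0.73 0.2  0.25] 0.0856
```

View pics/w14.png

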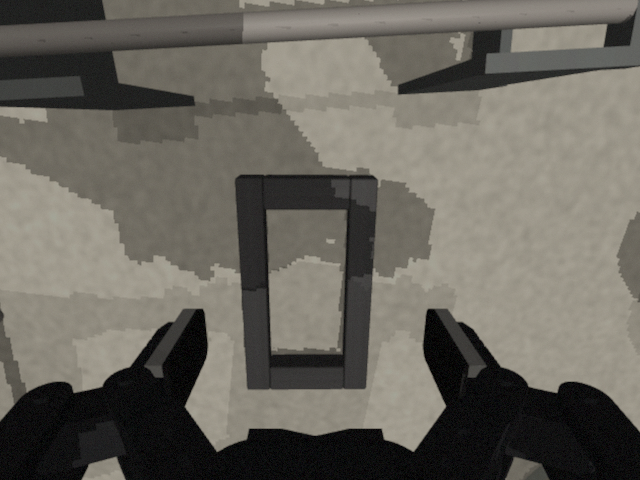

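```bash
python3 -m inch '[[1,-3,0,4,0],[1,-2,0,4,0],[1,0,0,2.5,0],[1,0,0,0,0],[1,0,0,0,0]]' 30
```

```text
clock: 22.55
position: [0.5919, 0.0861, 0.0002]
ee_rot: [-0.001, 0.997, 0.071, 0.01]
contact_force: [0.2, 0.2, 0.6]
width: 0.0855
```

```bash
python3 -m inch '[[-1,0,0,1,0],[-1,0,0,0,0],[-1,0,0,0,0],[-1,0,0,0,0],[-1,0,0,0,0],[-1,0,0,0,0]]' 40; python3 shot.py w15 wrist,side
```

```text
clock: 23.05
position: [0.5924, 0.0859, -0.0007]
ee_rot: [-0.001, 0.997, 0.071, 0.01]
contact_force: [-0.1, 0.9, -0.2]
width: 0.0121
23.1 [ 0.5924  0.0859 -0.0007] [-0.0014  0.9974  0.0712  0.0105] [-0.48 -0.08  0.85] 0.0047
```

View pics/w15.png

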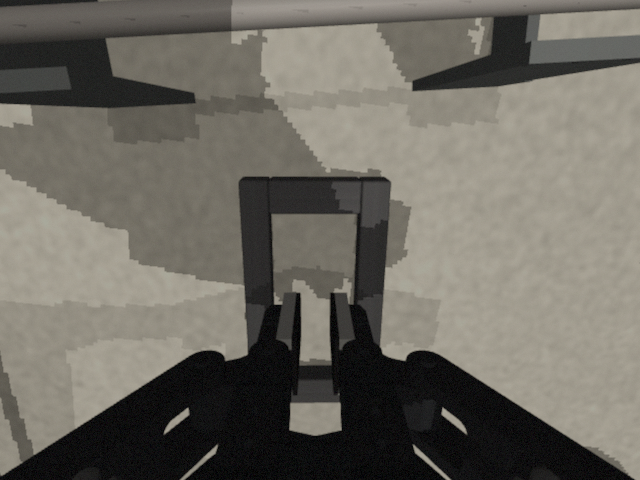

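```bash
python3 -m inch '[[-1,0,0,-10,0],[-1,0,0,-15,0],[-1,0,0,-10,0],[1,0,0,0,0],[1,0,0,0,0],[1,0,0,0,0],[1,0,0,0,0],[1,0,0,0,0],[1,0,0,0,0],[1,0,0,0,0]]' 30; python3 shot.py w16 wrist; python3 - <<'E'
from h import *
Ki=np.linalg.inv(WK)
def f(u,v,x):
    d=MOUNT[:3,:3]@Ki@np.array([u,v,1]);o=MOUNT[:3,3]; k=(x-o[0])/d[0]; return o+k*d
for u,v in((207,312),(207,345),(205,310),(427,310),(425,345)): print(u,v,(f(u,v,-.0425 if u<300 else .0425)*1e3).round(1))
# shut fingers w15 (width~5): 
for u,v in((299,293),(298,390),(332,293)): print(u,v,(f(u,v,-.003 if u<316 else .003)*1e3).round(1))
E
```

```text
clock: 23.98
position: [0.5908, 0.0858, 0.0364]
ee_rot: [-0.001, 0.997, 0.071, 0.01]
contact_force: [0.1, -0.4, 0.1]
width: 0.0835
23.9833 [0.5908 0.0858 0.0364] [-0.0015  0.9974  0.0713  0.0097] [ 0.06 -0.38  0.13] 0.0835
207 312 [-42.5  -7.1 -33.1]
207 345 [-42.5   5.2 -37. ]
205 310 [-42.5  -9.1 -35.3]
427 310 [ 42.5  -8.5 -33.8]
425 345 [ 42.5   5.8 -35.8]
299 293 [  -3.   -54.8 -113. ]
298 390 [  -3.   -43.  -119.6]
332 293 [  3.  -43.5 -90.2]
```

View pics/w16.png

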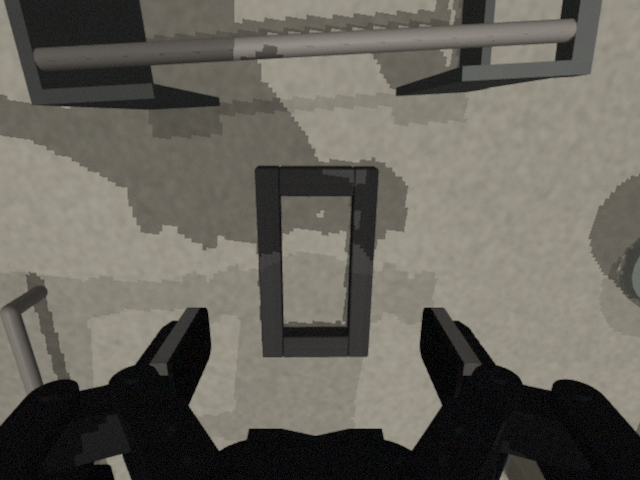

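```bash
python3 - <<'E'
from h import *
import json
s=json.load(open("w15_side.json"));D=CAM["side"];R=q2R(s["ee_rot"]);p=np.array(s["position"])
im=cv2.imread("pics/w15_side.png")[180:300,250:370];a=cv2.resize(im,None,fx=5,fy=5,interpolation=cv2.INTER_CUBIC)
for off,col in((0,(0,0,255)),(-.0187,(0,255,0)),(-.0727,(255,0,0))):
    q=(proj(D,p+R[:,2]*off)[0]-[250,180])*5;print(q);cv2.circle(a,tuple(q.astype(int)),4,col,-1)
cv2.imwrite("pics/z9.png",a)
E
```

```text
[172.95382399 455.79025839]
[171.54182545 434.5240749 ]
[167.29006383 370.488072  ]
```

View pics/z9.png

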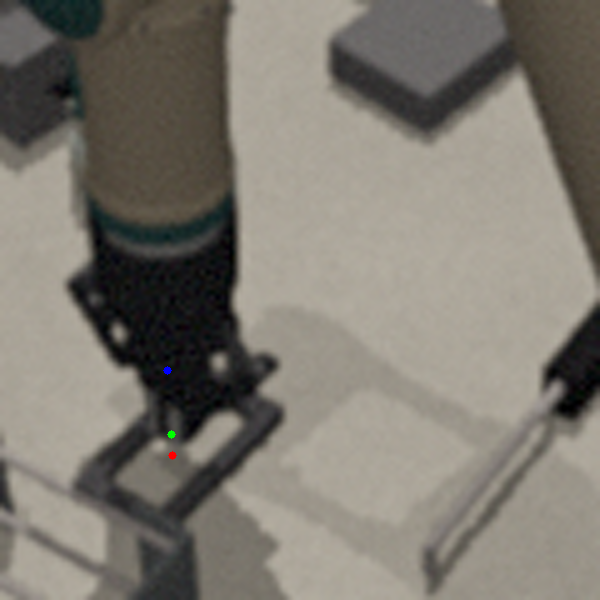

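```bash
python3 -m inch '[[0.65,0,0,8,0],[0.65,0,0,10,0],[0.65,0,0,10,0],[0.65,0,0,8,0],[0.65,0,0,6,0],[0.65,0,0,3,0],[0.65,0,0,0,0],[0.65,0,0,0,0]]' 30; python3 shot.py w17 wrist,side; python3 - <<'E'
from h import *
im=cv2.imread("pics/w17_side.png")[180:300,250:370];a=cv2.resize(im,None,fx=5,fy=5,interpolation=cv2.INTER_CUBIC)
cv2.imwrite("pics/z10.png",a)
E
```

```text
clock: 24.7
position: [0.5897, 0.0859, -0.0163]
ee_rot: [-0.002, 0.997, 0.071, 0.007]
contact_force: [0.8, 0.0, -0.2]
width: 0.0703
24.75 [ 0.5896  0.0859 -0.0162] [-0.0016  0.9974  0.0712  0.0069] [-0.73  0.15  0.16] 0.0705
```

View pics/z10.png

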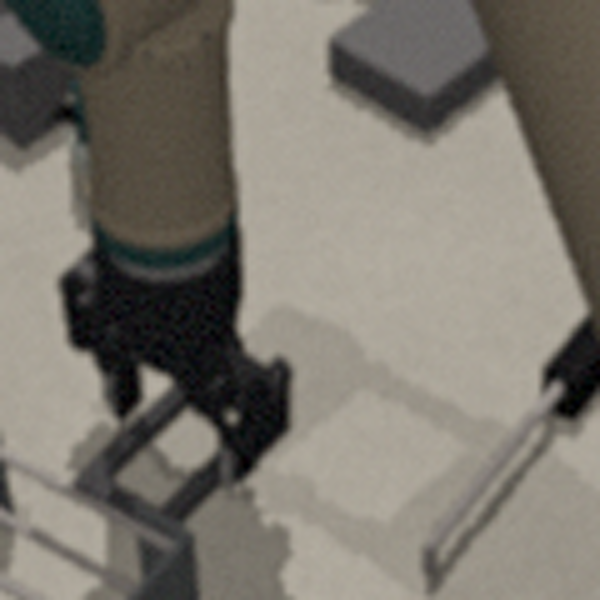

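View pics/w17.png

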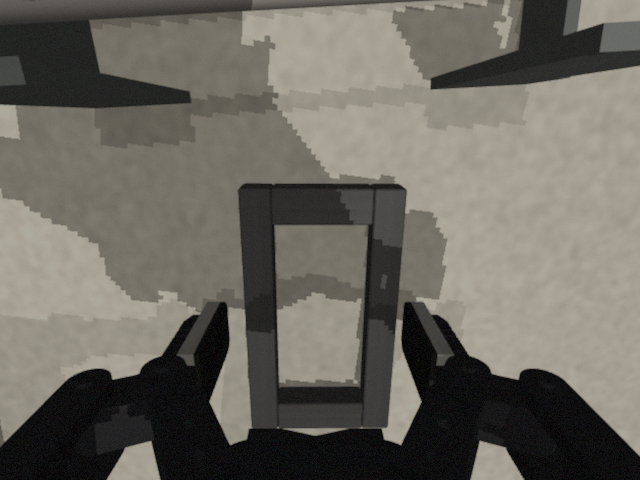

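```bash
python3 -m inch '[[0.65,1.5,0,3,0],[0.65,0,0,1,0],[0.65,0,0,0,0]]'; python3 -m inch '[[0.65,0,0,2,0],[0.65,0,0,0,0],[0.65,0,0,0,0]]'; python3 -m inch '[[0.65,0,0,2,0],[0.65,0,0,0,0],[0.65,0,0,0,0]]'
```

```text
clock: 25.05
position: [0.5928, 0.0862, -0.0188]
ee_rot: [-0.001, 0.997, 0.071, 0.009]
contact_force: [-0.5, 0.5, -0.0]
width: 0.0703
clock: 25.3
position: [0.5935, 0.0863, -0.0204]
ee_rot: [-0.001, 0.997, 0.071, 0.01]
contact_force: [-1.0, 0.5, -0.2]
width: 0.0704
clock: 25.55
position: [0.5936, 0.0863, -0.0224]
ee_rot: [-0.001, 0.997, 0.071, 0.01]
contact_force: [-0.5, -0.7, -0.8]
width: 0.0705
```

```bash
python3 -m inch '[[0.65,-1,0,2,0],[0.65,0,0,0,0],[0.65,0,0,0,0]]'; python3 -m inch '[[0.65,0,0,2,0],[0.65,0,0,0,0],[0.65,0,0,0,0]]'; python3 shot.py w18 side; python3 - <<'E'
from h import *
im=cv2.imread("pics/w18_side.png")[200:290,250:330];a=cv2.resize(im,None,fx=7,fy=6.6,interpolation=cv2.INTER_CUBIC)
cv2.imwrite("pics/z11.png",a)
E
```

```text
clock: 25.8
position: [0.5925, 0.0861, -0.0247]
ee_rot: [-0.001, 0.997, 0.071, 0.01]
contact_force: [-0.2, 0.9, -0.6]
width: 0.0708
clock: 26.05
position: [0.5925, 0.0861, -0.0269]
ee_rot: [-0.001, 0.997, 0.071, 0.01]
contact_force: [-0.6, -0.4, -0.8]
width: 0.0704
26.05 [ 0.5925  0.0861 -0.0269] [-0.0015  0.9974  0.0712  0.0096] [-0.58 -0.44 -0.77] 0.0704
```

View pics/z11.png

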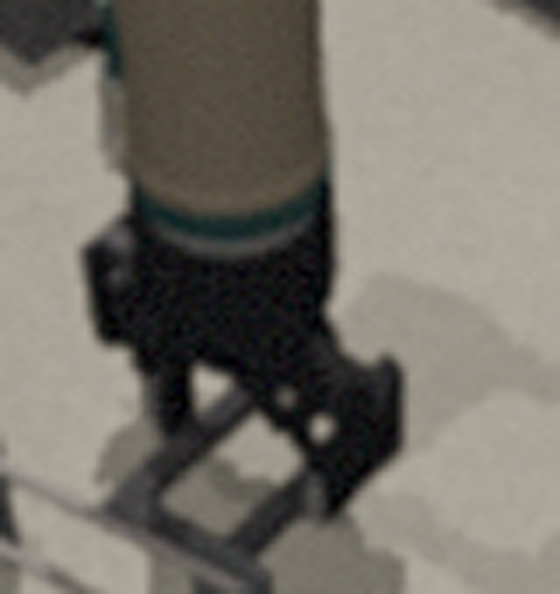

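```bash
python3 -m inch '[[0.3,0,0,0,0],[0.3,0,0,0,0],[0.3,0,0,0,0]]' 40; python3 shot.py w19 wrist
```

```text
clock: 26.35
position: [0.5908, 0.0859, -0.0259]
ee_rot: [-0.001, 0.997, 0.071, 0.008]
contact_force: [0.0, -1.1, -2.0]
width: 0.061
26.35 [ 0.5908  0.0859 -0.0259] [-0.0014  0.9974  0.0714  0.0079] [ 0.03 -1.1  -2.04] 0.061
```

View pics/w19.png

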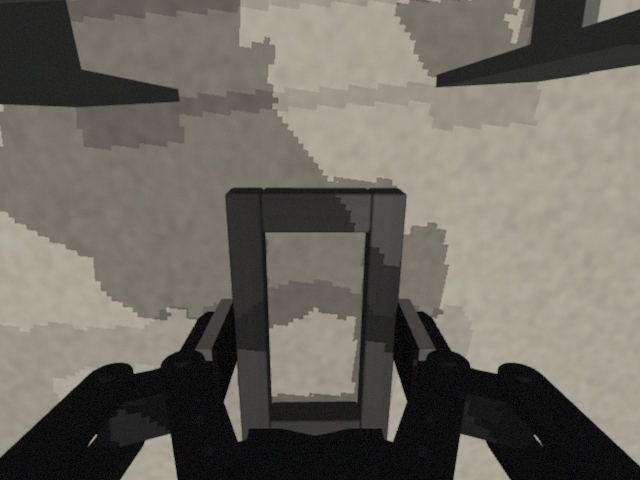

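```bash
python3 -m inch '[[-1,0,0,0,0],[-1,0,0,-4,0],[-1,0,0,-8,0],[-1,0,0,-12,0],[-1,0,0,-12,0],[-1,0,0,-8,0],[-1,0,0,0,0],[-1,0,0,0,0]]' 60; python3 shot.py w20 side,wrist; python3 - <<'E'
from h import *
im=cv2.imread("pics/w20_side.png")[180:300,250:370];a=cv2.resize(im,None,fx=5,fy=5,interpolation=cv2.INTER_CUBIC)
cv2.imwrite("pics/z12.png",a)
E
```

```text
clock: 27.07
position: [0.5897, 0.0858, 0.0206]
ee_rot: [-0.001, 0.997, 0.071, 0.007]
contact_force: [-0.1, 0.2, -1.9]
width: 0.0604
27.1167 [0.5899 0.0858 0.0206] [-0.0015  0.9974  0.0713  0.0075] [-0.01 -0.2  -0.61] 0.0602
```

View pics/z12.png

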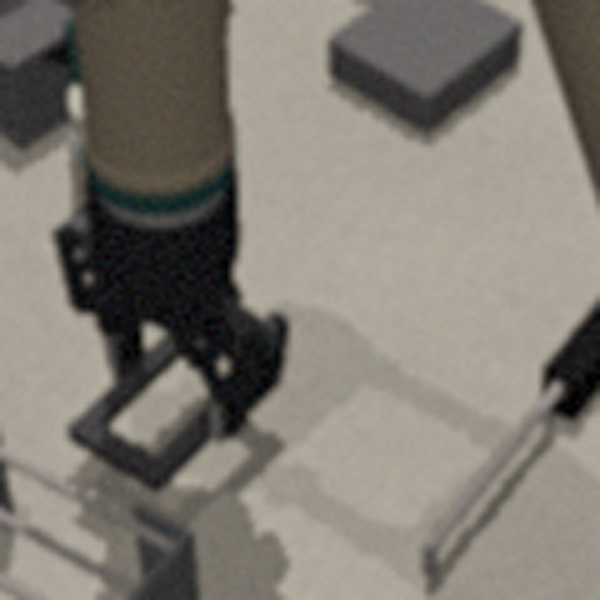

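View pics/w20.png

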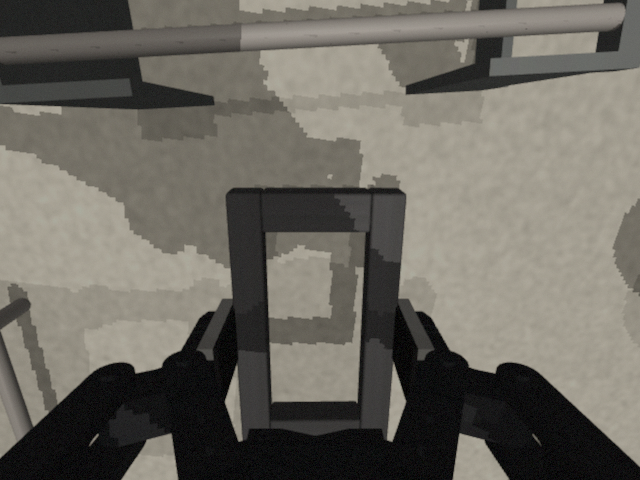

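```bash
python3 - <<'E'
from fitp import *
from rig import manip
p=np.load("plate.npy");R,t=pose(p)
c=X(p,[[-17,-6,0]])[0];n=R[:,2];yaw=np.radians(-5.2)
def pz(x,y): return t[2]-(n[0]*(x-t[0])+n[1]*(y-t[1]))/n[2]
cs,sn=np.cos(yaw),np.sin(yaw)
def w(a,b): return c[0]+cs*a-sn*b,c[1]+sn*a+cs*b
print("c",c)
for a,b in((.031,.055),(-.031,.055),(.031,-.055),(-.031,-.055),(.035,.011),(.06,.011)): print(a,b,round(pz(*w(a,b)),4))
print("home xy",X(p,[[-31,-22,0]]))
s=manip.get_state();Rt=q2R(s["ee_rot"]);print(Rt.round(3));d=c-s["position"];print("delta world",d)
E
```

```text
c [ 0.47516092 -0.32760024  0.0592127 ]
0.031 0.055 0.0858
-0.031 0.055 0.0652
0.031 -0.055 0.0532
-0.031 -0.055 0.0326
0.035 0.011 0.0741
0.06 0.011 0.0824
home xy [[ 0.46124451 -0.34119112  0.0506324 ]]
[[ 0.99   0.142  0.014]
 [ 0.142 -0.99   0.004]
 [ 0.014 -0.002 -1.   ]]
delta world [-0.11439542 -0.4134045   0.03907696]
```

```bash
python3 -m inch '[[-1,0,0,-10,0],[-1,0,3,-18,0],[-1,-2,8,-20,0.4],[-1,-5,16,-20,0.8],[-1,-8,22,-15,0.9],[-1,-8,25,-8,0.9],[-1,-8,25,-4,0.9],[-1,-8,25,0,0.9],[-1,-8,25,0,0.9],[-1,-8,25,0,0.9],[-1,-8,25,0,0.9],[-1,-8,25,0,0.9],[-1,-8,25,0,0.9],[-1,-8,25,0,0.9],[-1,-7,22,0,0.9],[-1,-6,18,0,0.9],[-1,-4,12,0,0.5],[-1,0,6,0,0],[-1,0,0,0,0],[-1,0,0,0,0]]' 60
cat > rel.py <<'E'
from g import *
from rig import manip
import sys
tgt=np.array([float(v) for v in sys.argv[1:4]])
s=manip.get_state();R=q2R(s["ee_rot"]);print("yaw",np.degrees(np.arctan2(R[1,0],R[0,0])).round(2),"tool shift mm",(R.T@(tgt-s["position"])*1e3).round(1),R.round(3).tolist(),s["position"].round(4))
E
python3 rel.py .4752 -.3276 .12
```

```text
clock: 28.83
position: [0.4889, -0.2638, 0.1189]
ee_rot: [-0.002, 0.999, -0.042, 0.002]
contact_force: [-0.1, 0.6, -1.5]
width: 0.0601
yaw -4.78 tool shift mm [-8.3 64.7 -1.5] [[0.997, -0.083, 0.005], [-0.083, -0.997, 0.005], [0.004, -0.005, -1.0]] [ 0.4889 -0.2638  0.1189]
```

```bash
python3 -m inch '[[-1,-2,10,0,0.4],[-1,-2,16,0,0],[-1,-2,16,0,0],[-1,-2,13,0,0],[-1,0,7,0,0],[-1,0,2,0,0],[-1,0,0,0,0],[-1,0,0,0,0]]'; python3 rel.py .4752 -.3276 .0605; python3 shot.py w21 scene,wrist
```

```text
clock: 29.5
position: [0.4764, -0.3257, 0.1183]
ee_rot: [-0.004, 0.999, -0.042, 0.002]
contact_force: [-0.3, 0.5, -1.5]
width: 0.0603
yaw -4.82 tool shift mm [-1.3  2.5 57.7] [[0.996, -0.084, 0.004], [-0.084, -0.996, 0.008], [0.004, -0.008, -1.0]] [ 0.4764 -0.3257  0.1183]
29.55 [ 0.4764 -0.3255  0.1182] [-0.0041  0.9991 -0.042   0.002 ] [ 0.34  0.37 -2.  ] 0.0603
```

View pics/w21.png

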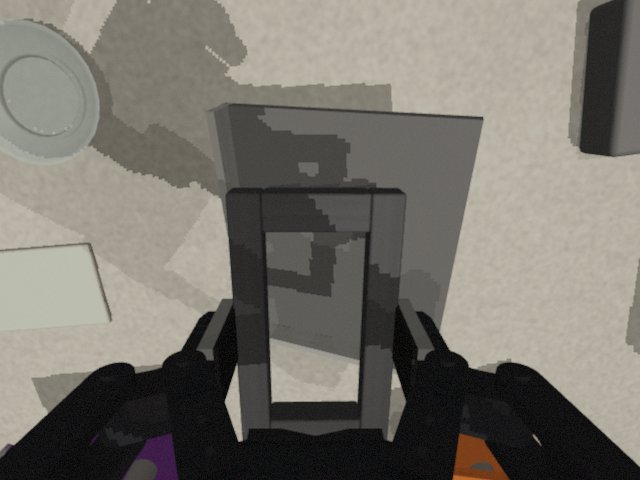

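View pics/w21_scene.png

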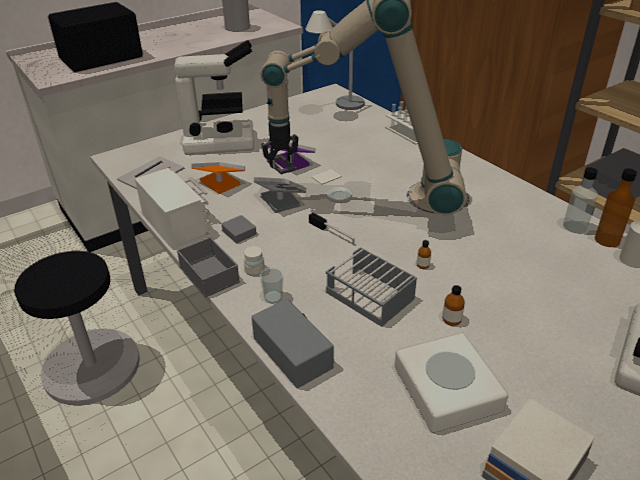

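```bash
python3 - <<'E'
from fitp import *
p=np.load("plate.npy");V=wristcam(json.load(open("w21.json")))
im=cv2.imread("pics/w21.png")
for l in ([[67,82,0],[-67,82,0],[-67,-82,0],[67,-82,0]],[[-62,82,14],[-62,-77,14],[67,-77,14],[67,-82,14],[-67,-82,14],[-67,82,14]],[[-62,82,0],[-62,-77,0],[67,-77,0]]):
    cv2.polylines(im,[proj(V,X(p,l)).astype(int)],len(l)!=3,(0,255,0),1)
cv2.imwrite("pics/w21o.png",im)
E
```

```text
(no output)
```

View pics/w21o.png

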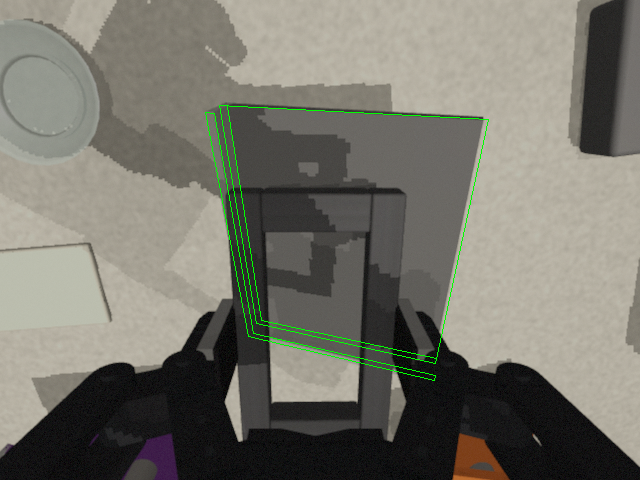

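```bash
python3 -m inch '[[-1,-1,2,8,0.4],[-1,0,0,12,0],[-1,0,0,12,0],[-1,0,0,10,0],[-1,0,0,6,0],[-1,0,0,2,0],[-1,0,0,0,0],[-1,0,0,0,0]]'; python3 rel.py .4752 -.3276 .0605
```

```text
clock: 30.27
position: [0.4756, -0.3241, 0.0643]
ee_rot: [-0.005, 0.999, -0.044, 0.002]
contact_force: [0.2, 0.6, -1.0]
width: 0.0605
yaw -5.1 tool shift mm [-0.1  3.6  3.8] [[0.996, -0.089, 0.004], [-0.089, -0.996, 0.009], [0.003, -0.009, -1.0]] [ 0.4756 -0.3241  0.0643]
```

```bash
python3 -m inch '[[-1,0,3,2,0],[-1,0,0,1,0],[-1,0,0,0,0],[-1,0,0,0,0]]';  python3 rel.py .4752 -.3276 .0605; python3 shot.py w22 side,scene; python3 - <<'E'
from h import *
im=cv2.imread("pics/w22_scene.png")[130:230,230:350];cv2.imwrite("pics/z13.png",cv2.resize(im,None,fx=6,fy=6,interpolation=cv2.INTER_CUBIC))
E
```

```text
clock: 30.6
position: [0.4763, -0.3284, 0.0625]
ee_rot: [-0.004, 0.999, -0.045, 0.003]
contact_force: [-0.2, 0.7, -0.9]
width: 0.0602
yaw -5.1 tool shift mm [-1.2 -0.7  2. ] [[0.996, -0.089, 0.006], [-0.089, -0.996, 0.007], [0.006, -0.007, -1.0]] [ 0.4763 -0.3284  0.0625]
30.65 [ 0.4764 -0.3284  0.0626] [-0.0035  0.999  -0.0445  0.0031] [ 0.15  1.03 -0.6 ] 0.0604
```

View pics/z13.png

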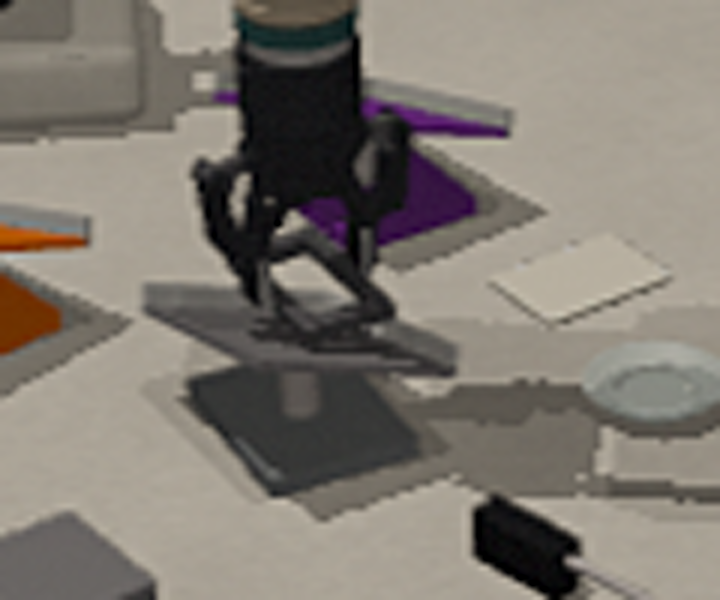

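```bash
python3 -m inch '[[-1,0,0,2,0],[-1,0,0,0,0]]' 20; python3 -m inch '[[-1,0,0,2,0],[-1,0,0,0,0]]'; python3 -m inch '[[-1,0,0,2,0],[-1,0,0,0,0]]'
```

```text
clock: 30.87
position: [0.4765, -0.3284, 0.0608]
ee_rot: [-0.003, 0.999, -0.045, 0.003]
contact_force: [0.5, 0.4, -1.3]
width: 0.0605
clock: 31.03
position: [0.4766, -0.3285, 0.0589]
ee_rot: [-0.003, 0.999, -0.044, 0.004]
contact_force: [0.1, 0.3, 0.6]
width: 0.0602
clock: 31.2
position: [0.4769, -0.3288, 0.0577]
ee_rot: [-0.003, 0.999, -0.044, 0.004]
contact_force: [-1.8, -0.3, 3.3]
width: 0.0604
```

```bash
python3 -m inch '[[-1,0,0,2,0],[-1,0,0,0,0]]'; python3 -m inch '[[-1,0,0,2,0],[-1,0,0,0,0]]'; python3 shot.py w23 wrist,scene; python3 - <<'E'
from h import *
im=cv2.imread("pics/w23_scene.png")[130:230,230:350];cv2.imwrite("pics/z14.png",cv2.resize(im,None,fx=6,fy=6,interpolation=cv2.INTER_CUBIC))
E
```

```text
clock: 31.37
position: [0.477, -0.3293, 0.0573]
ee_rot: [-0.002, 0.999, -0.044, 0.004]
contact_force: [-1.6, 0.4, 3.5]
width: 0.06
clock: 31.53
position: [0.4771, -0.3298, 0.0573]
ee_rot: [-0.002, 0.999, -0.044, 0.005]
contact_force: [-2.3, 0.4, 4.8]
width: 0.0601
31.5833 [ 0.4771 -0.33    0.0574] [-0.0014  0.999  -0.044   0.005 ] [-2.52 -1.1   4.61] 0.0599
```

View pics/z14.png

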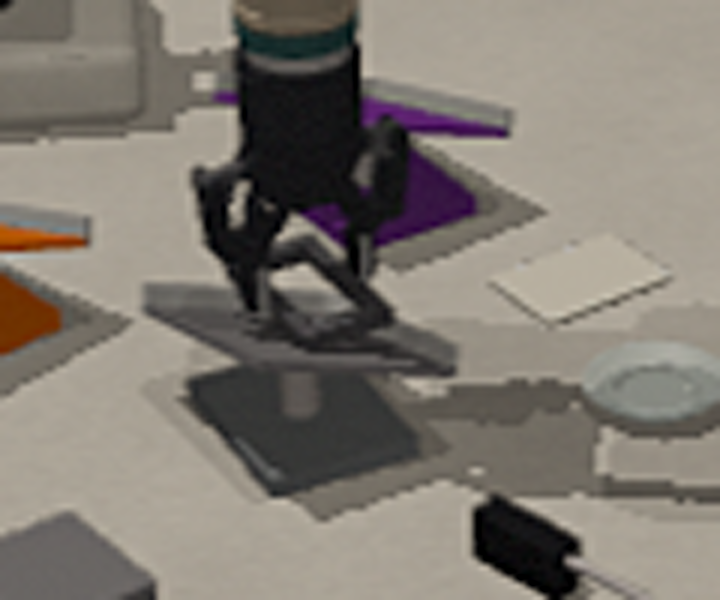

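View pics/w23.png

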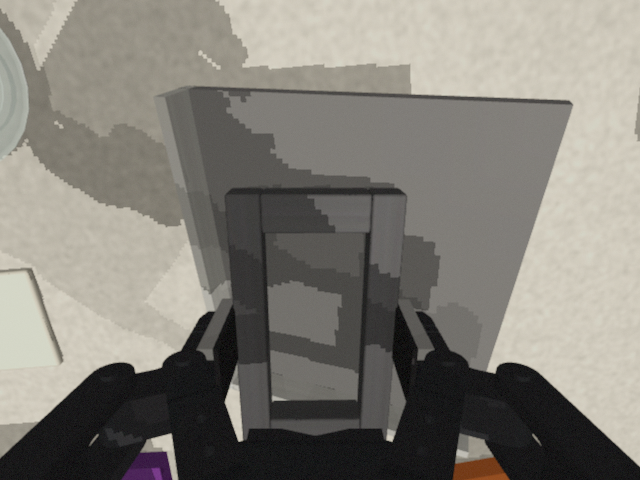

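```bash
python3 -m inch '[[1,0,0,0,0],[1,0,0,0,0],[1,0,0,0,0],[1,0,0,0,0],[1,0,0,0,0],[1,0,0,0,0]]'; python3 shot.py w24 wrist,scene
```

```text
clock: 32.13
position: [0.4775, -0.3298, 0.056]
ee_rot: [-0.002, 0.999, -0.044, 0.005]
contact_force: [-0.4, 0.5, 0.5]
width: 0.0852
32.1833 [ 0.4775 -0.3298  0.056 ] [-0.0015  0.999  -0.0442  0.0052] [-0.4   0.9   1.07] 0.0854
```

View pics/w24.png

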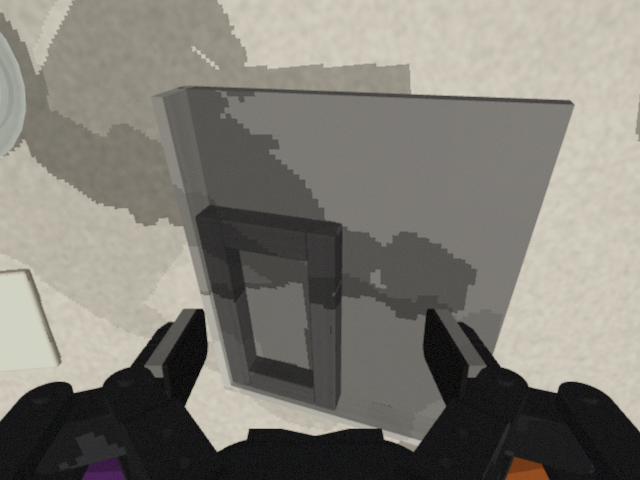

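```bash
python3 -m inch '[[1,0,0,-6,0],[1,0,0,-12,0],[1,0,0,-18,0],[1,0,0,-22,0],[1,0,0,-22,0],[1,0,0,-22,0],[1,0,0,-22,0],[1,0,0,-18,0],[1,0,0,-10,0],[1,0,0,0,0],[1,0,0,0,0]]'; python3 shot.py w25 wrist,scene,side rod rod_tip; python3 - <<'E'
from fitp import *
p=np.load("plate.npy");V=wristcam(json.load(open("w25.json")))
im=cv2.imread("pics/w25.png")
for l in ([[67,82,0],[-67,82,0],[-67,-82,0],[67,-82,0]],):
    cv2.polylines(im,[proj(V,X(p,l)).astype(int)],True,(0,255,0),1)
for hx,hy in((31,55),(19,41)): cv2.polylines(im,[proj(V,X(p,[[-31+a*hx,-22+b*hy,12] for a,b in((-1,-1),(1,-1),(1,1),(-1,1))])).astype(int)],True,(0,0,255),1)
cv2.imwrite("pics/w25o.png",np.hstack([cv2.resize(cv2.imread("pics/w25.png")[120:370,200:430],None,fx=1.7,fy=2),cv2.resize(im[120:370,200:430],None,fx=1.7,fy=2)]))
E
```

```text
clock: 33.15
position: [0.4753, -0.3296, 0.2182]
ee_rot: [-0.002, 0.999, -0.044, 0.005]
contact_force: [-0.0, -0.9, -0.9]
width: 0.0853
wrist rod []
wrist rod_tip []
scene rod [([319.7, 449.4], 0.61), ([220.2, 319.2], 0.55)]
scene rod_tip [([187.3, 278.0], 0.59), ([245.5, 353.9], 0.57)]
side rod [([253.9, 364.8], 0.88)]
side rod_tip [([292.2, 333.0], 0.91), ([196.5, 335.0], 0.15)]
33.45 [ 0.4747 -0.329   0.2163] [-0.0029  0.999  -0.0442  0.0035] [-0.03  0.07 -0.53] 0.0853
```

View pics/w25o.png

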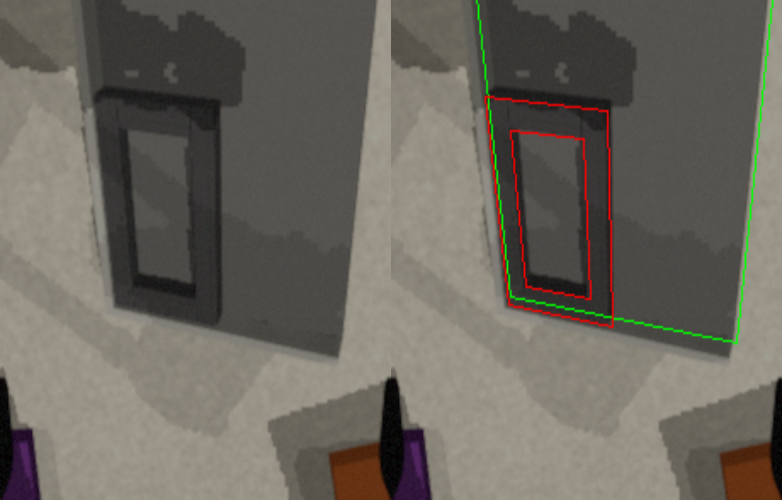

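View pics/w25_side.png

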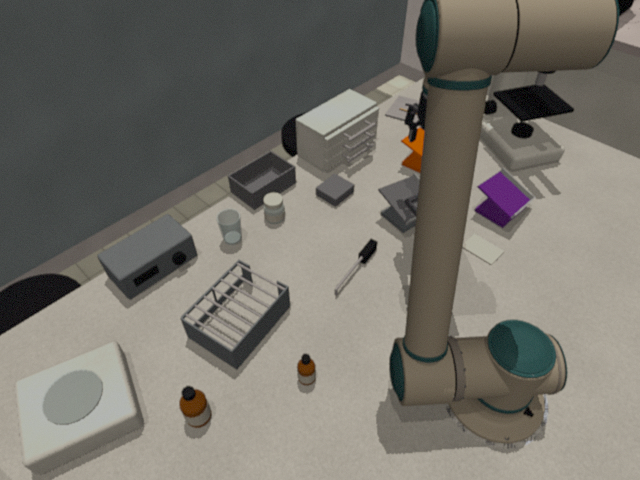

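View pics/w25_scene.png

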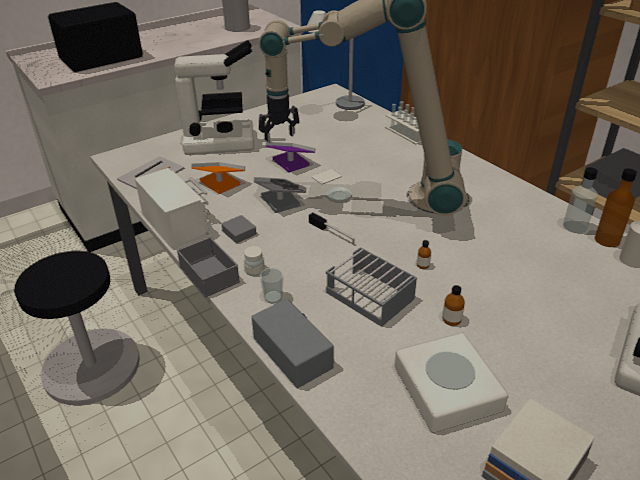

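```bash
python3 -m inch '[[1,0,10,0,0],[1,0,20,0,0],[1,0,22,0,0],[1,0,22,0,0],[1,0,14,0,0],[1,0,6,0,0],[1,0,0,0,0],[1,0,0,0,0]]'; python3 shot.py w26 wrist; python3 - <<'E'
from fitp import *
im=cv2.imread("pics/w26.png");cv2.imwrite("pics/w26z.png",cv2.resize(im[20:300,170:460],None,fx=2.1,fy=2.1,interpolation=cv2.INTER_CUBIC))
E
```

```text
clock: 34.27
position: [0.4655, -0.4291, 0.214]
ee_rot: [-0.004, 0.999, -0.044, 0.003]
contact_force: [-0.4, -1.0, 0.4]
width: 0.0854
34.2667 [ 0.4655 -0.4291  0.214 ] [-0.0035  0.999  -0.0436  0.0028] [-0.37 -0.97  0.36] 0.0854
```

View pics/w26z.png

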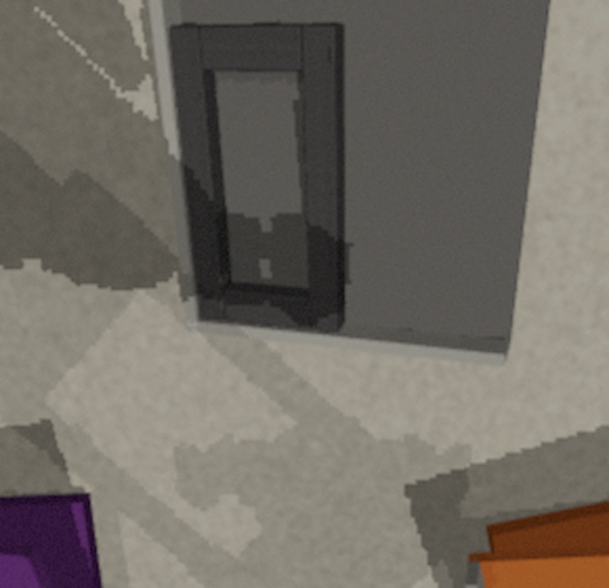

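```bash
python3 - <<'E'
from fitp import *
im=cv2.imread("pics/w26.png")[135:200,235:425].astype(float)
im=np.clip((im-10)*3.2,0,255).astype(np.uint8);cv2.imwrite("pics/w26zz.png",cv2.resize(im,None,fx=4.2,fy=4.2,interpolation=cv2.INTER_CUBIC))
E
```

```text
(no output)
```

View pics/w26zz.png

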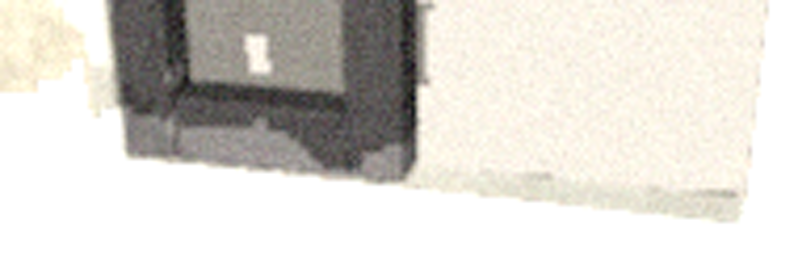

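```bash
python3 - <<'E'
from rig import manip
print(manip.get_state()["clock"], manip.sign_off())
E
```

```text
the job is handed in; nothing more can be done
34.3167 None
```

I hooked the frame through its window and drew it straight out of the guard. At the look before gripping, its middle was about 86 mm outside the mouth. I laid the rod flat on the bench, then gripped the frame across its width and let it go on the slope, where it slid into the corner. The job was handed in at 34.3 s of the 69 s allowed; the system gives no verdict.

**Last checks:**
- **Frame:** in the last wrist picture the frame lies flat and square against both fences, with any gap at the lower fence's far end under about 1 mm. An overlay using my fitted plate position sat 1.5–2 mm off, which I put down to calibration and fit error.
- **Rod:** it shows lying flat on the bench, clear of everything.
- **Bystanders:** the bottles, jar, beaker and slide box look unmoved in both room cameras, but I judged this by eye and did not re-measure them.
- **Robot:** the gripper stands open, well above everything and touching nothing.

**What went wrong:**
- **First grip:** my first try at the frame closed above it, because the fingertips stood higher than I had assumed. It happened after the frame was out and did no harm; I then lowered the fingers in steps and gripped it properly.
- **Setting it down:** I also pressed the frame lightly onto the slope to tilt it in the fingers before release. It did not tilt, so it dropped the last 2–5 cm at its low corner.

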